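# Sweep the off-cuts into the scrap box and latch it

### The job

Clear the trimming board: swing the scrap box's hook clear and raise its lid upright, then with the sweeper push all the metal off-cuts off the board into the box (they are sharp: never touch them with the fingers) and stand the sweeper back upright in the middle of its rubber mat. When all are in, push the lid fully shut, and only then swing the hook back until it rests fully home in the lid's catch. Leave the bracket on the board and everything else on the bench where it is.

Things in the scene. Friction and masses are not known exactly. Their poses are not given: they have to be found in the camera images.
- station: Fixed station: raised wooden board with a grey scrap box at one end. Origin at bench level, mid-width, on the line where board and box meet; z up, y from box to board, x across. Board: y = 0 to 270 mm, x = -115 to 115 mm, top 60 mm above the bench. Aluminium rims along both x sides (10 mm thick) stand 14 mm above the top; its two y ends have no rim.
- box_in (a point): Middle of the scrap box's inner floor, 6 mm above the bench, at station y = -65 mm. Inside: 230 mm along station x, 122 mm along y; rim 60 mm above the bench, level with the board's top. A piece pushed over the board's y = 0 end falls in.
- lid (a joint): Flat aluminium lid of the scrap box, 236 x 124 x 6 mm, hinged along station x on the box's outer wall. Value = opening angle: 0 shut, flat over the box (as it starts); 1.57 upright; beyond that it leans away from the board; stop at 2.0. Stiff hinge (0.25 N m): keeps any angle, does not fall, needs about 5 N at the handle.
- lid_hinge (a point): Middle of the lid's hinge axis, at station y = -128 mm, 60 mm above the bench. The shut lid's underside is at this height. On its upper (outer) face the lid carries the handle and a small steel catch: a post 75 mm from the hinge at station x = -85 mm, with a lip, 27 mm high.
- lid_handle (a point): Middle of the lid's bow handle: round bar 10 mm thick, 70 mm long between its two legs, along station x (centred at x = 55 mm), 105 mm from the hinge, its centre 38 mm clear of the lid's upper face (44 mm off the hinge plane).
- hook (a joint): Flat steel hook bar that swings level on a pillar at the box's -x end. Value = angle from closed: at a the bar points along station (cos a, -sin a). 0 = closed: over the shut lid, against the post of the catch and under its lip (also the stop). Starts closed; at 1.6 it is clear, past the box's end; stop at 2.0. Stiff pivot (0.12 N m), stays where left.
- hook_pivot (a point): Pivot of the hook bar (vertical axis), at station x = -137 mm, y = -65 mm, 79 mm above the bench.
- hook_knob (a point): Middle of the upright black knob at the end of the hook bar, 95 mm from the pivot: 16 mm across; its top is 110 mm, the bar's top 82 mm and this point 96 mm above the bench.
- sweeper_center (a point): Sweeper: loose 250 g hand tool that stands by itself. Rubber-edged foot 34 (its x) x 78 (its y) x 38 mm high; black grip upright on the middle of the foot, 24 (x) x 34 mm (y), from 38 to 114 mm above the underside. Either long side of the foot pushes. This point is on the middle axis, 57 mm above the underside; z up.
- mat: Thin black rubber mat, 130 (x) x 150 (y) x 4 mm, fixed on the bench: the sweeper's place. Origin at its centre, on the bench.
- offcut1: Loose square aluminium off-cut, a 24 mm cube, 35 g; origin at its centre. Starts on the board. May be absent.
- offcut2: Loose steel flat-bar off-cut, 22 x 30 x 20 mm high, 35 g; origin at its centre. Starts on the board. May be absent.
- offcut3: Loose slotted aluminium off-cut, 28 x 18 x 22 mm high, 35 g; origin at its centre. Starts on the board. May be absent.
- offcut4: Loose square aluminium off-cut, a 24 mm cube, 35 g; origin at its centre. Starts on the board. May be absent.
- offcut5: Loose steel flat-bar off-cut, 22 x 30 x 20 mm high, 35 g; origin at its centre. Starts on the board. May be absent.
- offcut6: Loose square aluminium off-cut, a 24 mm cube, 35 g; origin at its centre. Starts on the board. May be absent.
- offcut7: Loose slotted aluminium off-cut, 28 x 18 x 22 mm high, 35 g; origin at its centre. Starts on the board. May be absent.
- bracket: Loose finished steel angle bracket, 34 x 34 x 40 mm high, standing on the board at the end away from the box; origin at the middle of its underside. To be left alone.
- screwdriver: Loose screwdriver lying on the bench, right of the station. To be left alone.
- wrench: Loose wrench lying on the bench, left of the station. To be left alone.
- spray_can: Loose closed can, 60 mm across, 160 mm high, on the left of the bench. To be left alone.
- bolt_cup: Loose black plastic cup, 72 mm across, 70 mm high, on the right of the bench. To be left alone.
- screw_tray: Fixed low steel tray of screws, 110 (x) x 130 (y) x 30 mm; it and the mat swap places from start to start. Origin at the middle of its underside.

How it is judged (in metres and radians):
On the way, in this order (a step that is already met when the one before it is completed fails the run):
1. the hook is swung clear and the lid stands open (value of joint hook above 0.6 rad and value of joint lid above 1.2 rad), for 0.2 s.
2. all off-cuts lie in the scrap box (x of offcut1 in the frame of station between -0.118 and 0.118 m and y of offcut1 in the frame of station between -0.13 and 0 m and z of each of offcut1, offcut2, offcut3, offcut4, offcut5, offcut6, offcut7 in the frame of station below 0.055 m and x of offcut2 in the frame of station between -0.118 and 0.118 m and y of offcut2 in the frame of station between -0.13 and 0 m and x of offcut3 in the frame of station between -0.118 and 0.118 m and y of offcut3 in the frame of station between -0.13 and 0 m and x of offcut4 in the frame of station between -0.118 and 0.118 m and y of offcut4 in the frame of station between -0.13 and 0 m and x of offcut5 in the frame of station between -0.118 and 0.118 m and y of offcut5 in the frame of station between -0.13 and 0 m and x of offcut6 in the frame of station between -0.118 and 0.118 m and y of offcut6 in the frame of station between -0.13 and 0 m and x of offcut7 in the frame of station between -0.118 and 0.118 m and y of offcut7 in the frame of station between -0.13 and 0 m), for 0.2 s.
3. the lid is shut (value of joint lid below 0.06 rad), for 0.2 s.
4. the hook rests in its catch (value of joint hook below 0.08 rad), for 0.2 s.
At the end, for the whole second after the job is handed in: All off-cuts present lie inside the scrap box, the lid is shut (within 0.06 rad), the hook is home in the catch (within 0.08 rad), and the sweeper stands upright (within 0.12 rad) and released on the mat, its axis within 40 mm of the mat's centre (all of step 2 and value of joint lid below 0.06 rad and value of joint hook below 0.08 rad and horizontal distance between sweeper_center and mat below 0.04 m and angle between sweeper_center's own z axis and vertical below 0.12 rad and height (world z) of sweeper_center below 0.07 m); the robot touches nothing.
It fails at once if the fingers touch an off-cut (contact force between the fingers and offcut1 above 1 N or contact force between the fingers and offcut2 above 1 N or contact force between the fingers and offcut3 above 1 N or contact force between the fingers and offcut4 above 1 N or contact force between the fingers and offcut5 above 1 N or contact force between the fingers and offcut6 above 1 N or contact force between the fingers and offcut7 above 1 N).
It fails at once if the hook is across the lid while the lid is open (value of joint hook below 0.6 rad and value of joint lid above 0.15 rad).
It fails at once if a bystander is moved more than 30 mm (distance of any of bracket, screwdriver, wrench, spray_can, bolt_cup from where it was at the start of the episode above 0.03 m).
Of offcut1, offcut2, offcut3, offcut4, offcut5, offcut6, offcut7 only 5 to 7 are there at a start; the rules pass over those that are not, and their reading is None.
At some moment in a run one of offcut1, offcut2, offcut3, offcut4, offcut5, offcut6, offcut7 may be knocked a few centimetres aside while the robot is not near it.
It also fails if it takes over 210 s, if anything falls off the work surface, if the arm or the gripper's body presses on something with over 40 N, if the wrist force passes 120 N, or if a joint passes its speed limit or range.

### The arm

A 7-joint arm with a two-finger parallel gripper is mounted at the origin on the work surface. World frame = base frame: x ahead of the robot, y to its left, z up, the work surface at z = 0. Lengths are in mm, angles in rad, forces in N, time in s.
With the tool pointing down it reaches from about 425 to 925 mm from the base axis. Payload 6.8 kg.
Tool frame: the origin (TCP) lies between the finger pads; the fingertips stand 17 mm ahead of it and the grasp point (between the pads) lies 2 mm behind it; x points along the fingers, y is the direction in which the jaws open and shut, and the axes are right-handed (so a half turn about x gives the same grasp; the last joint's range is limited). The gripper opens to 88 mm and grips with 3 to 60 N. Pads are 20 mm wide; open, the fingers measure 115 mm over their backs; the gripper's body (75 mm by 178 mm) begins 61 mm behind the grasp point.
Start: joints at [1.083, 0.477, 0.022, 1.555, -0.011, 1.109, -0.083], TCP at [250.256, -626.912, 239.664] pointing down, gripper open.
Joint ranges: [-2.96, 2.96], [-0.34, 2.1], [-1.41, 1.46], [0.24, 2.44], [-1.37, 4.51], [0.17, 1.92], [-2.96, 2.96]. Speed limits (rad/s): [2.39, 2.39, 3.14, 3.14, 3.14, 3.14, 3.14].

### API

Orientations are given as a rotation vector (axis times angle).
In Python, from cell import state, read_camera, camera_model, sign_off gives the robot as it stands.
- The arm moves only by the shell command python3 -m inch 'ROWS' [OPENING] [FORCE]. ROWS is a JSON object of lists of equal length, an entry for each row: "translation": the shift along the tool's x, y, z in m, a list of three; "twist": the turn about the tool's x in rad. A call has 1 to 8 rows; each row is the pose to reach, as a shift and turn from the pose commanded when the call began, along the tool's axes at that moment; what a row does not reach only later rows make up. A row lasts 1/8 s, in which the tool goes at most 62.5 mm and 10.7 degrees, less where a joint would pass 70% of its speed; a pose out of reach is approached as far as the arm can. A call with a gripper value outside its range is refused whole. OPENING is the closure, from -1 (fully open) to 1 (shut), set as the call begins (- or left out, the last holds). The fingers move at their own pace and stop on an object; FORCE is the grip in N (left out, the last holds). Time passes only in rows, so rows that repeat a pose let the fingers close. It gives the time, the measured TCP pose, the force and the opening at its end, in the units of the state.
- state(): the state, without advancing time (a new reading comes with each control period).
- read_camera(name): name is "side" or "top"; returns the picture (420x560x3 uint8, blue, green, red); there is no depth.
- camera_model(name): a dict with "camera_matrix" (3x3 intrinsics, pixels), "R" (3x3) and "t" (3): a world point X has camera coordinates R X + t. Camera axes: x right, y down, z forward; pixel columns grow to the right and rows downward; lengths in mm; the calibration is good to about 2 mm. A picture is of the moment at which its call begins. camera_model takes no time and is no camera call.
- sign_off(): hands the job in, once; it reports no verdict.
The state is a dict: "t": time; "joint_pos": joint angles; "joint_velocities": joint speeds; "joint_efforts": joint torques, N m; "tcp_pos": TCP position; "tcp_rot": TCP orientation; "force": force on the tool from outside, world axes, zero at the start; "torque": the same for the moment, N m; "grip_width": finger opening in mm.
Only numpy, scipy, OpenCV 4.12 (cv2) and the standard library are available. Lean on these libraries where they do the work, as an engineer would, in place of code of your own. Each camera call takes 0.05 s, during which the arm holds its last target.

## Working session

There is one attempt and no reset: what is moved stays moved. The work goes in short steps, Python scripts to look and compute and a shell command to move; the robot and the scene stay as the last step left them, time stands still between calls to the robot, and variables do not carry over. Pictures are saved under pics/ and viewed, and the job is handed in when it is done.

```bash
ls; mkdir -p pics; python3 - <<'E'
from cell import state, read_camera, camera_model
import cv2
for n in("side","top"):
    cv2.imwrite(f"pics/{n}0.png",read_camera(n)); m=camera_model(n); print(n,m)
print(state())
E
```

```text
pics
side {'camera_matrix': array([[411.38062547,   0.        , 279.20802146],
       [  0.        , 411.38062547, 211.77429349],
       [  0.        ,   0.        ,   1.        ]]), 'R': array([[-0.91603859, -0.40051917,  0.02139379],
       [-0.29539379,  0.63759937, -0.71148405],
       [ 0.27132233, -0.65806644, -0.7023765 ]]), 't': array([485.94210542, 254.24055655, 961.88359881])}
top {'camera_matrix': array([[446.51123495,   0.        , 287.12662289],
       [  0.        , 446.51123495, 213.51072773],
       [  0.        ,   0.        ,   1.        ]]), 'R': array([[ 0.02004335, -0.99957669,  0.02108819],
       [-0.98816017, -0.02301464, -0.1516898 ],
       [ 0.15211092, -0.01779814, -0.98820316]]), 't': array([ -38.17195882,  572.14479867, 1326.15772404])}
{'t': 0.1, 'joint_pos': array([ 1.08289083,  0.47771016,  0.0223443 ,  1.5562966 , -0.01147619,
        1.1092944 , -0.08311112]), 'joint_velocities': array([ 9.19877736e-05, -1.49941735e-03, -1.69080121e-04, -3.30539085e-03,
        9.17385349e-05,  2.40772361e-03,  1.39050110e-04]), 'joint_efforts': array([ 3.65165055e-03, -5.84092677e+01,  1.53930120e+00, -2.73314703e+01,
       -5.43294987e-02,  1.30744357e-02,  2.46038871e-05]), 'tcp_pos': array([ 250.05412916, -626.4484942 ,  238.80747993]), 'tcp_rot': array([ 2.01375863,  0.3887463 , -2.01464164]), 'force': array([ 0.02538963, -0.84461555, -0.30327043]), 'torque': array([-0.04546051, -0.02162095, -0.05082601]), 'grip_width': 87.90258130478185}
```

View pics/side0.png

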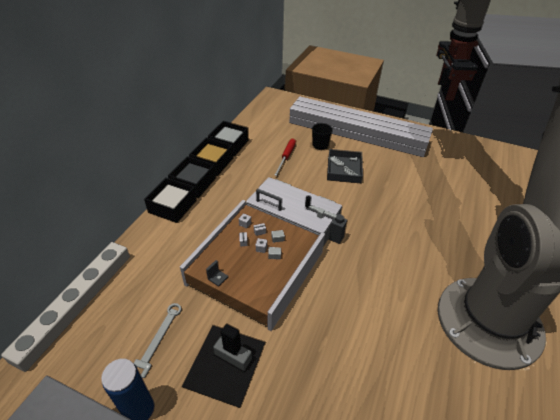

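View pics/top0.png

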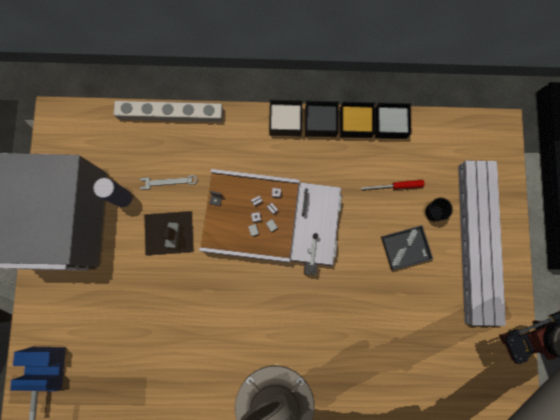

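```bash
cat > h.py <<'E'
import numpy as np, cv2
from cell import state, read_camera, camera_model
from scipy.spatial.transform import Rotation as Ro
def ray(n,u,v,z):
    m=camera_model(n); K,R,t=m["camera_matrix"],m["R"],np.array(m["t"])
    d=R.T@np.linalg.inv(K)@np.array([u,v,1.]); c=-R.T@t
    return c+d*(z-c[2])/d[2]
def proj(n,X):
    m=camera_model(n); p=m["camera_matrix"]@(m["R"]@np.array(X,float)+m["t"]); return p[:2]/p[2]
def crop(n,x0,y0,x1,y1,s,name):
    im=read_camera(n); cv2.imwrite("pics/"+name,cv2.resize(im[y0:y1,x0:x1],None,fx=s,fy=s,interpolation=cv2.INTER_CUBIC)); return im
def tri(a,b):
    A=[];B=[]
    for n,(u,v) in (("top",a),("side",b)):
        m=camera_model(n);P=m["camera_matrix"]@np.c_[m["R"],m["t"]]
        for r,k in((u,0),(v,1)):
            q=r*P[2]-P[k];A.append(q[:3]);B.append(-q[3])
    return np.linalg.lstsq(np.array(A),np.array(B),rcond=None)[0]
E
python3 - <<'E'
from h import *
im=cv2.imread("pics/top0.png"); cv2.imwrite("pics/t1.png",cv2.resize(im[155:285,190:350],None,fx=5,fy=4.6,interpolation=2)[:600])
im=cv2.imread("pics/side0.png"); cv2.imwrite("pics/s1.png",cv2.resize(im[170:320,170:360],None,fx=4,fy=4,interpolation=2))
E
```

```text
(no output)
```

View pics/t1.png

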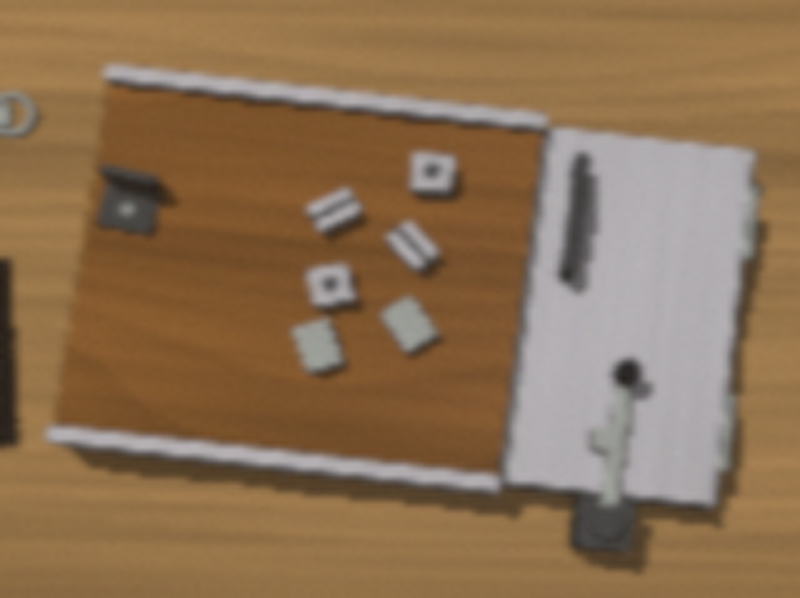

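View pics/s1.png

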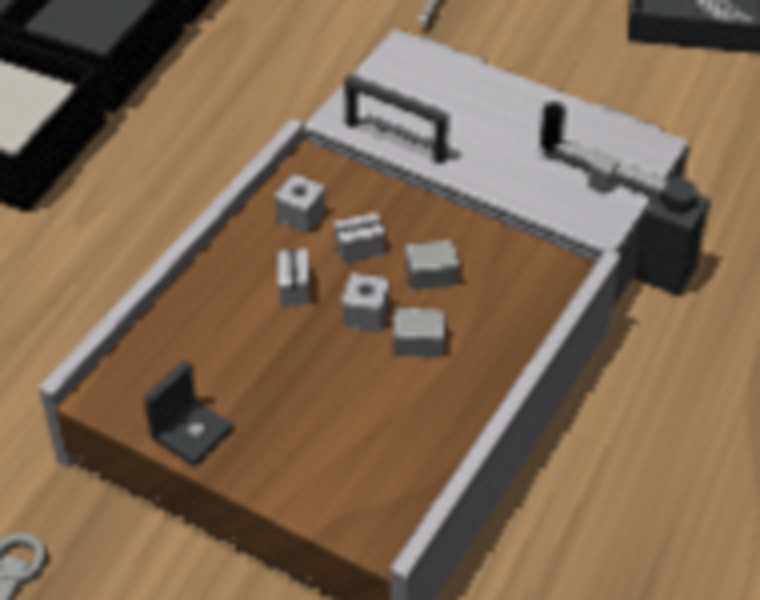

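```bash
python3 - <<'E'
from h import *
f=lambda u,v:(190+u/5,155+v/4.6)
g=lambda u,v:(170+u/4,170+v/4)
pts=[("rim+x far outer",f(106,66)),("rim+x box outer",f(548,116)),("rim-x far lower(outer)",f(48,440)),("rim-x box",f(502,492))]
P=[ray("top",*p,74) for _,p in pts]
S=[ray("side",*g(*p),74) for p in [(42,392),(299,121),(400,570),(618,252)]]
for a,b,c in zip(pts,P,S): print(a[0],b.round(1),c.round(1))
for Q in (P,S):
  print([np.linalg.norm(Q[i]-Q[j]).round(1) for i,j in((0,1),(2,3),(0,2),(1,3))])
  y=(Q[0]-Q[1]+Q[2]-Q[3]);x=Q[0]+Q[1]-Q[2]-Q[3]; print(np.degrees(np.arctan2(y[1],y[0]))-90,np.degrees(np.arctan2(x[1],x[0])), (Q[1]+Q[3])/2)
print("pivot?",tri(f(607,510),g(682,188)),"knob top",ray("top",*f(628,370),110),ray("side",*g(553,106),110))
print("handle",[ray("top",*f(*p),104) for p in((584,160),(570,282))],[ray("side",*g(*p),104) for p in((350,82),(444,118))])
E
```

```text
rim+x far outer [698.5 208.   74. ] [691.7 210.   74. ]
rim+x box outer [671.4 -61.1  74. ] [661.3 -59.4  74. ]
rim-x far lower(outer) [451.4 230.8  74. ] [452.5 231.5  74. ]
rim-x box [423.8 -37.8  74. ] [421.9 -35.9  74. ]
[np.float64(270.4), np.float64(270.0), np.float64(248.2), np.float64(248.7)]
-5.803163297468515 -5.322960187787219 [547.59433919 -49.43195833  74.        ]
[np.float64(271.0), np.float64(269.1), np.float64(240.2), np.float64(240.5)]
-6.4763614882183305 -5.3756024848579536 [541.64203359 -47.61910695  74.        ]
pivot? [ 407.62047292 -100.35966646   80.88501247] knob top [ 500.26948128 -108.482161    110.        ] [ 496.77478763 -109.40448367  110.        ]
handle [array([636.00500694, -81.49463011, 104.        ]), array([556.47642756, -74.33625509, 104.        ])] [array([632.07011921, -80.14176857, 104.        ]), array([560.15832801, -74.16877807, 104.        ])]
```

```bash
cat >> h.py <<'E'
O=np.array([546.5,-49.,0]); YAW=np.radians(-5.6)
def w2s(p): return Ro.from_euler('z',-YAW).apply(np.array(p,float)-O)
def s2w(p): return Ro.from_euler('z',YAW).apply(np.array(p,float))+O
def go(p,yj=None):
    """world target p -> tool-frame shift (m) from present pose; yj: desired world angle (deg) of tool y"""
    s=state(); R=Ro.from_rotvec(s["tcp_rot"]); sh=R.inv().apply(np.array(p,float)-s["tcp_pos"])/1000
    ty=R.as_matrix()[:,1]; ang=np.degrees(np.arctan2(ty[1],ty[0]))
    print("shift",sh.round(4),"jaw",ang.round(1),end=" ")
    if yj is not None:
        d=(yj-ang+90)%180-90; print("twist",np.radians(-d).round(4),end="")  # tool x down
    print()
E
python3 - <<'E'
from h import *
f=lambda u,v:(190+u/5,155+v/4.6)
s=state(); print(Ro.from_rotvec(s["tcp_rot"]).as_matrix().round(3))
for n,p,z in[("sq",(434,170),84),("slot",(334,210),82),("slot",(412,246),82),("sq",(330,284),84),("steel",(318,345),80),("steel",(410,323),80),("bracket base",(127,212),62)]:
    print(n,w2s(ray("top",*f(*p),z)).round(0))
for p in [(636,-81.5,104),(556.5,-74.3,104),(632,-80,104),(560,-74,104),(500,-108.5,110),(497,-109.4,110)]: print(w2s(p).round(1))
im=cv2.imread("pics/top0.png"); cv2.imwrite("pics/t2.png",cv2.resize(im[200:270,130:210],None,fx=8,fy=8,interpolation=2))
im=cv2.imread("pics/side0.png"); cv2.imwrite("pics/s2.png",cv2.resize(im[310:410,175:275],None,fx=6,fy=6,interpolation=2))
E
```

```text
[[-0.001  0.371 -0.929]
 [ 0.001 -0.929 -0.371]
 [-1.    -0.002  0.   ]]
sq [79. 64. 84.]
slot [ 46. 120.  82.]
slot [28. 71. 82.]
sq [ -3. 116.  84.]
steel [-43. 119.  80.]
steel [-22.  66.  80.]
bracket base [ 33. 246.  62.]
[ 92.2 -23.6 104. ]
[ 12.4 -24.2 104. ]
[ 88.1 -22.5 104. ]
[ 15.9 -23.6 104. ]
[-40.5 -63.8 110. ]
[-43.4 -64.9 110. ]
```

View pics/t2.png

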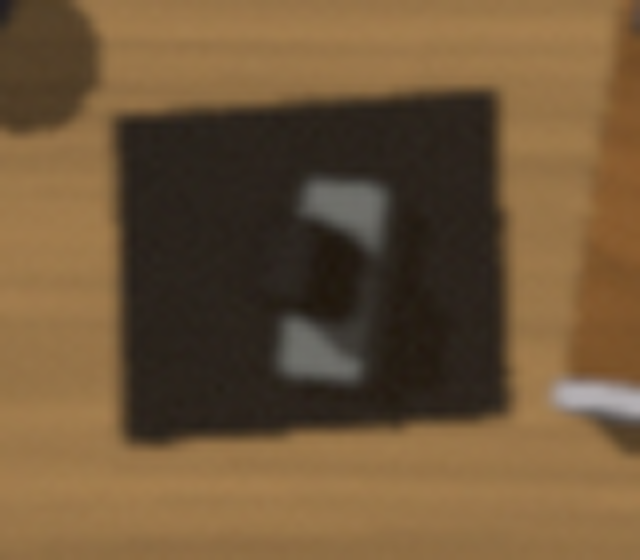

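View pics/s2.png

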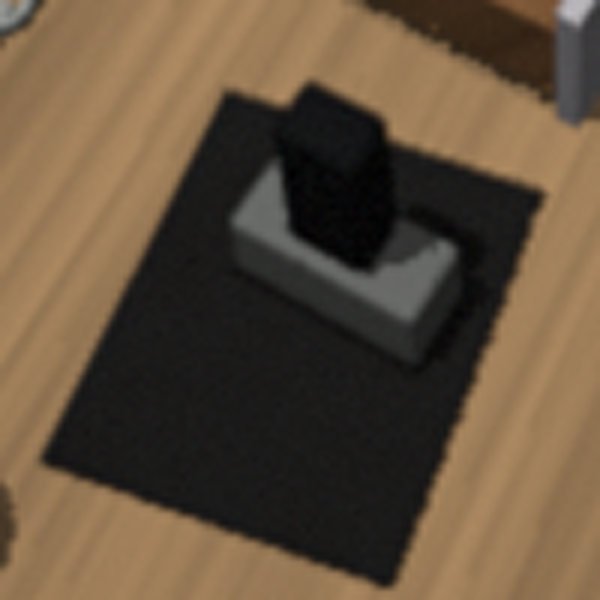

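```bash
python3 - <<'E'
from h import *
go([*s2w([-42,-64.5,0])[:2],180],84.4)
E
```

```text
shift [ 0.0594 -0.3883 -0.4225] jaw -68.2 twist 0.4776
```

```bash
python3 -m inch '{"translation":[[0,-0.04,-0.043],[0,-0.08,-0.086],[0,-0.12,-0.13],[0,-0.16,-0.173],[0,-0.2,-0.217],[0,-0.24,-0.26],[0.02,-0.28,-0.304],[0.03,-0.32,-0.347]],"twist":[0.06,0.12,0.18,0.24,0.3,0.36,0.42,0.4776]}' -1; python3 - <<'E'
from h import *
go([*s2w([-42,-64.5,0])[:2],125],84.4)
E
```

```text
t: 1.1
tcp_pos: [453.9, -199.1, 208.9]
tcp_rot: [-2.169, 0.108, 2.171]
force: [1.3, -0.7, -0.3]
grip_width: 87.7
shift [ 0.0838 -0.094  -0.0353] jaw -95.7 twist -0.0021
```

```bash
python3 -m inch '{"translation":[[0.03,-0.04,-0.015],[0.05,-0.08,-0.03],[0.06,-0.094,-0.035],[0.06,-0.094,-0.035],[0.06,-0.094,-0.035]],"twist":[0,0,0,0,0]}' -1; python3 - <<'E'
from h import *
go([*s2w([-42,-64.5,0])[:2],105],84.4)
im=crop("top",230,180,350,285,6,"t3.png")
im=crop("side",220,150,370,270,5,"s3.png")
E
```

```text
t: 1.72
tcp_pos: [497.6, -112.9, 150.2]
tcp_rot: [-2.171, 0.11, 2.17]
force: [0.4, -0.9, -0.4]
grip_width: 87.6
shift [ 0.0452 -0.0039 -0.0004] jaw -95.7 twist -0.0026
```

View pics/s3.png

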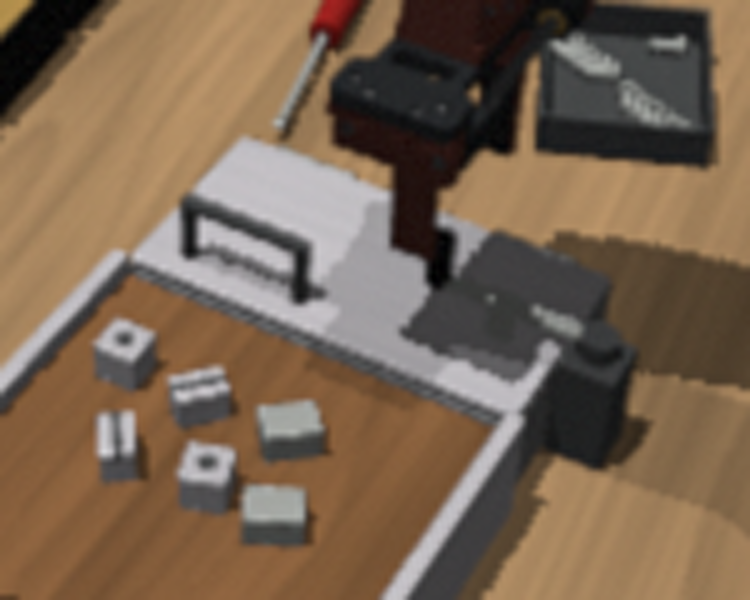

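```bash
python3 -m inch '{"translation":[[0.02,-0.004,0],[0.045,-0.004,0],[0.045,-0.004,0]],"twist":[0,0,0]}' -1; python3 -m inch '{"translation":[[0,0,0],[0,0,0],[0,0,0],[0,0,0],[0,0,0],[0,0,0],[0,0,0],[0,0,0]],"twist":[0,0,0,0,0,0,0,0]}' 1 15;  python3 - <<'E'
from h import *
s=state();print(w2s(s["tcp_pos"]))
im=crop("side",220,150,370,270,5,"s4.png")
E
```

```text
t: 2.2
tcp_pos: [497.0, -107.9, 103.9]
tcp_rot: [-2.168, 0.108, 2.173]
force: [1.1, -0.3, 1.1]
grip_width: 87.9
t: 3.2
tcp_pos: [498.3, -107.6, 104.6]
tcp_rot: [-2.171, 0.107, 2.171]
force: [-0.1, -2.0, -0.1]
grip_width: 15.5
[-42.28927876 -63.01712692 104.64051423]
```

View pics/s4.png

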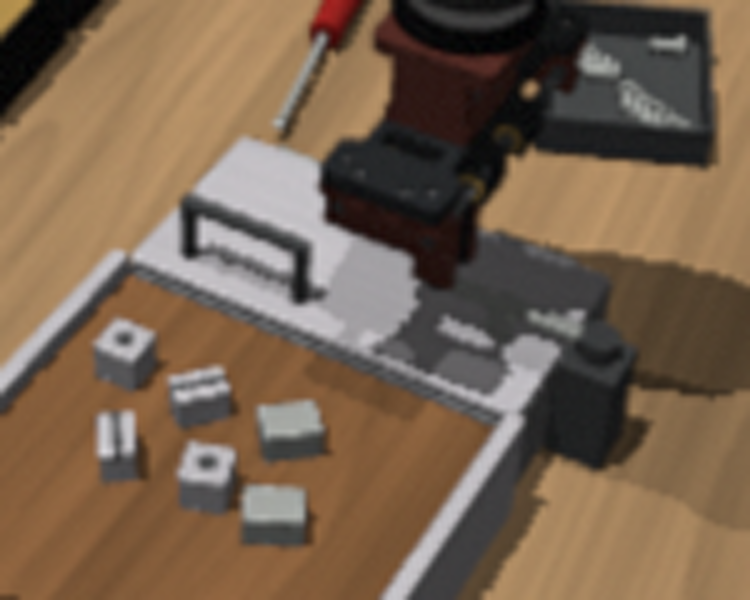

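```bash
python3 -m inch '{"translation":[[0,0.0095,0.0005],[0,0.0189,0.0019],[0,0.0281,0.0042],[0,0.037,0.0075],[0,0.0455,0.0116],[0,0.0536,0.0166],[0,0.0612,0.0224],[0,0.0681,0.0288]],"twist":[0,0,0,0,0,0,0,0]}'
python3 -m inch '{"translation":[[0,0.0063,0.0072],[0,0.0118,0.0149],[0,0.0165,0.0232],[0,0.0204,0.0318],[0,0.0234,0.0409],[0,0.0255,0.0501],[0,0.0266,0.0596],[0,0.0269,0.0643]],"twist":[0,0,0,0,0,0,0,0]}'
python3 - <<'E'
from h import *
s=state();print(w2s(s["tcp_pos"]))
im=crop("side",220,150,380,270,5,"s5.png")
E
```

```text
t: 4.25
tcp_pos: [462.5, -172.3, 104.7]
tcp_rot: [-2.171, 0.106, 2.171]
force: [2.0, 3.0, -0.5]
grip_width: 15.9
t: 5.25
tcp_pos: [395.6, -192.6, 104.7]
tcp_rot: [-2.171, 0.107, 2.171]
force: [2.3, 2.3, -2.5]
grip_width: 15.6
[-136.12517889 -157.63860853  104.68399318]
```

View pics/s5.png

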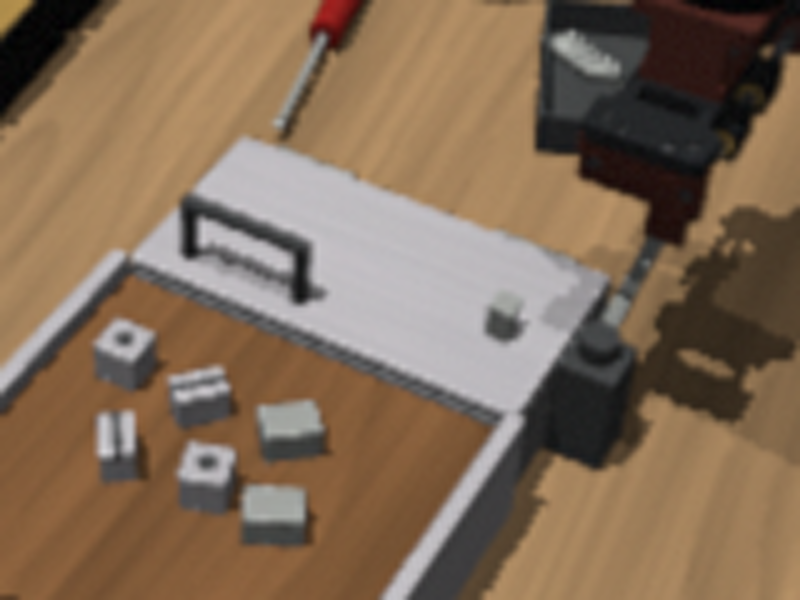

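```bash
python3 -m inch '{"translation":[[0,0,0],[0,0,0],[0,0,0],[0,0,0],[-0.04,0,0],[-0.075,0,0],[-0.075,0,0]],"twist":[0,0,0,0,0,0,0]}' -1; python3 - <<'E'
from h import *
go([*s2w([54,-23.3,0])[:2],180],84.4)
E
```

```text
t: 6.18
tcp_pos: [398.0, -193.1, 181.9]
tcp_rot: [-2.177, 0.108, 2.167]
force: [-0.2, 0.0, -1.0]
grip_width: 81.9
shift [ 0.0026 -0.1346 -0.1876] jaw -95.6 twist -0.0003
```

```bash
python3 -m inch '{"translation":[[0,-0.03,-0.042],[0,-0.06,-0.084],[0,-0.09,-0.126],[0,-0.12,-0.168],[0,-0.1346,-0.1876],[0,-0.1346,-0.1876],[0,-0.1346,-0.1876]],"twist":[0,0,0,0,0,0,0]}'; python3 - <<'E'
from h import *
go([*s2w([54,-23.3,0])[:2],102],84.4)
im=crop("side",200,130,350,250,5,"s6.png")
im=crop("top",230,150,350,285,4,"t6.png")
E
```

```text
t: 7.05
tcp_pos: [594.8, -77.7, 178.6]
tcp_rot: [-2.169, 0.108, 2.174]
force: [0.5, -0.5, 0.7]
grip_width: 87.7
shift [ 0.0765 -0.0006 -0.0033] jaw -95.7 twist -0.0009
```

View pics/s6.png

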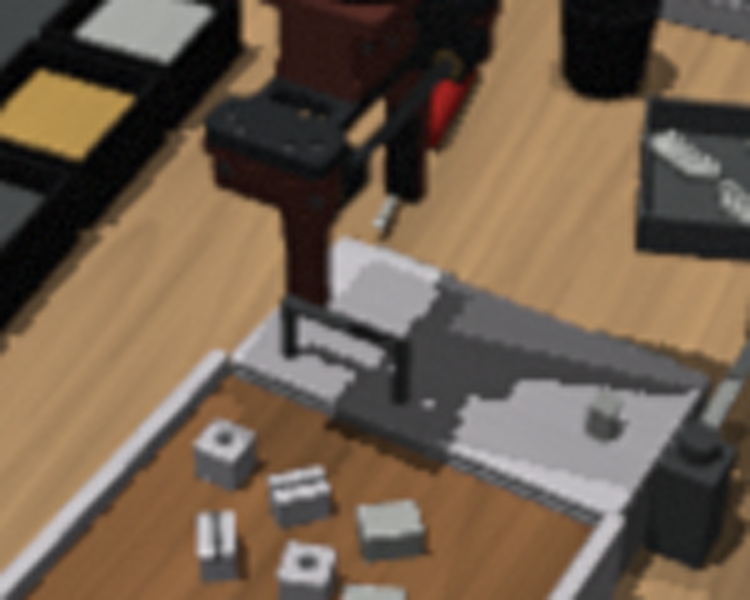

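```bash
python3 -m inch '{"translation":[[0.0,-0.0006,-0.003],[0.0,-0.0006,-0.003],[0.0,-0.0006,-0.003],[0.03,-0.0006,-0.003],[0.06,-0.0006,-0.003],[0.0765,-0.0006,-0.003],[0.0765,-0.0006,-0.003],[0.0765,-0.0006,-0.003]],"twist":[0,0,0,0,0,0,0,0]}' 0.1; python3 -m inch '{"translation":[[0,0,0],[0,0,0],[0,0,0],[0,0,0],[0,0,0],[0,0,0]],"twist":[0,0,0,0,0,0]}' 1 25;  python3 - <<'E'
from h import *
s=state();print(w2s(s["tcp_pos"]))
im=crop("side",200,130,350,250,5,"s7.png")
E
```

```text
t: 8.15
tcp_pos: [600.1, -76.5, 104.2]
tcp_rot: [-2.173, 0.106, 2.169]
force: [-0.5, -0.2, -0.3]
grip_width: 39.8
t: 8.9
tcp_pos: [599.5, -76.1, 103.3]
tcp_rot: [-2.172, 0.106, 2.171]
force: [0.3, 1.7, 1.7]
grip_width: 9.4
[ 55.36457169 -21.81637736 103.33915508]
```

View pics/s7.png

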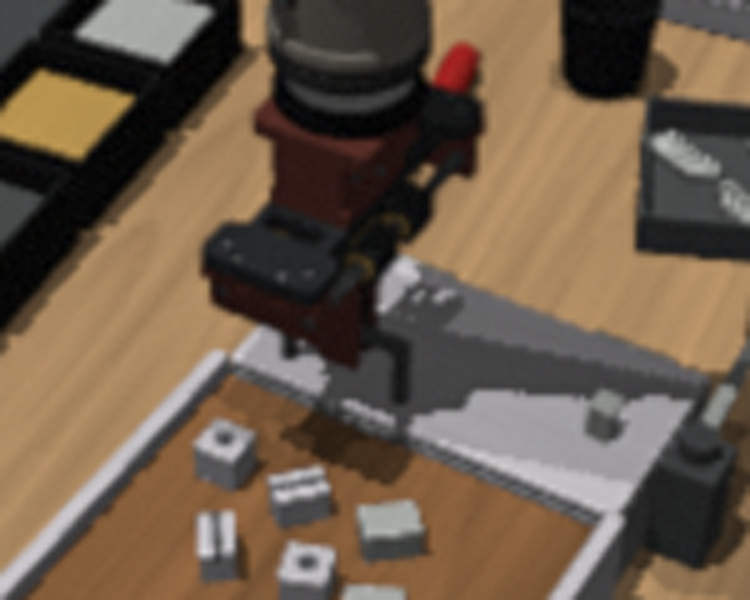

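```bash
python3 -m inch '{"translation":[[-0.0103,0.0049,0],[-0.02,0.0108,0],[-0.0291,0.0177,0],[-0.0374,0.0254,0],[-0.0449,0.034,0],[-0.0449,0.034,0]],"twist":[0,0,0,0,0,0]}'; python3 - <<'E'
from h import *
s=state();print(w2s(s["tcp_pos"]),s["torque"])
im=crop("side",200,130,350,250,5,"s8.png")
E
```

```text
t: 9.7
tcp_pos: [596.0, -110.2, 150.1]
tcp_rot: [-2.171, 0.106, 2.17]
force: [-1.1, 4.6, 6.9]
grip_width: 9.4
[ 55.22748907 -56.04434368 150.09421498] [1.2098152  0.36650436 0.00339367]
```

View pics/s8.png

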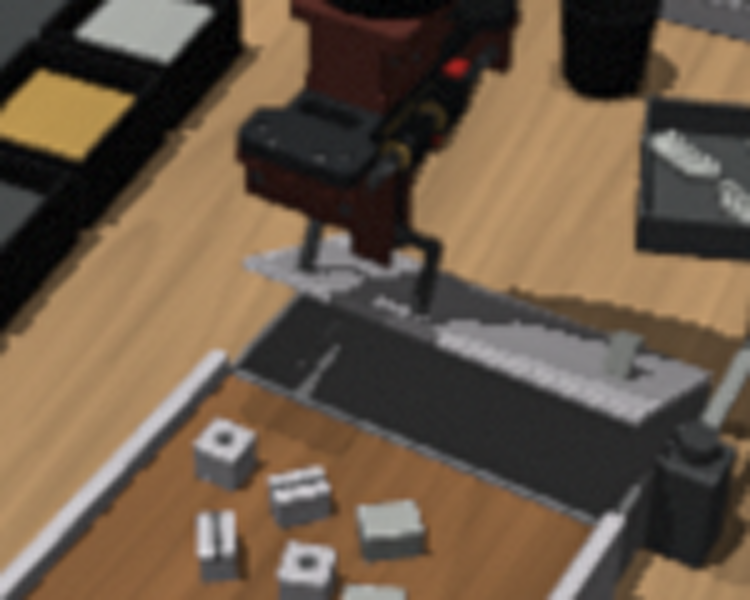

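```bash
python3 -m inch '{"translation":[[-0.0067,0.0091,0],[-0.0124,0.019,0],[-0.0171,0.0294,0],[-0.0207,0.0402,0],[-0.0233,0.0513,0],[-0.0247,0.0626,0],[-0.0249,0.074,0],[-0.0241,0.0853,0]],"twist":[0,0,0,0,0,0,0,0]}'; python3 -m inch '{"translation":[[0.002,0.0113,0],[0.0052,0.0222,0],[0.0093,0.0328,0],[0.0093,0.0328,0]],"twist":[0,0,0,0]}'; python3 - <<'E'
from h import *
s=state();print(w2s(s["tcp_pos"]),s["torque"])
im=crop("side",200,130,350,250,5,"s9.png")
E
```

```text
t: 10.75
tcp_pos: [587.2, -195.7, 173.3]
tcp_rot: [-2.171, 0.106, 2.171]
force: [-0.7, 4.0, 4.8]
grip_width: 9.1
t: 11.25
tcp_pos: [583.7, -230.2, 161.9]
tcp_rot: [-2.17, 0.11, 2.172]
force: [-1.1, -1.4, -0.4]
grip_width: 9.0
[  54.66799569 -176.67449372  161.8719164 ] [-0.11019586  0.14250971 -0.04721294]
```

View pics/s9.png

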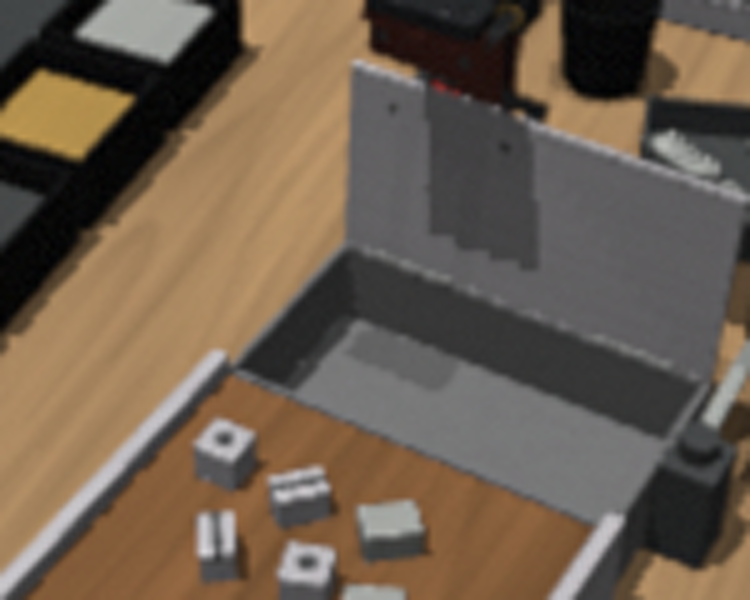

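```bash
python3 -m inch '{"translation":[[0,0,0],[0,0,0],[0,0,0],[-0.04,0,0],[-0.09,0,0],[-0.12,0,0],[-0.12,0,0]],"twist":[0,0,0,0,0,0,0]}' 0.45; python3 - <<'E'
from h import *
f=lambda u,v:(130+u/8,200+v/8)
g=lambda u,v:(175+u/6,310+v/6)
M=[ray("top",*f(*p),4) for p in((117,118),(496,92),(508,412),(127,442))]
N=[ray("side",*g(*p),4) for p in((228,92),(543,190),(393,587),(43,462))]
for Q in(M,N): print(np.mean(Q,0).round(1),[np.linalg.norm(Q[i]-Q[(i+1)%4]).round(0) for i in range(4)]); e=Q[0]-Q[1] if Q is M else Q[3]-Q[0]; print(np.degrees(np.arctan2(e[1],e[0])))
F=[ray("top",*f(*p),42) for p in((305,180),(388,182),(362,382),(277,372))]
print("foot",np.mean(F,0),[np.linalg.norm(F[i]-F[(i+1)%4]).round(0) for i in range(4)]); e=F[1]-F[2]; print(np.degrees(np.arctan2(e[1],e[0]))); e=F[0]-F[3]; print(np.degrees(np.arctan2(e[1],e[0])))
print(ray("side",*g(346,236),42), "griptop",ray("side",*g(333,128),118))
G=[ray("side",*g(*p),42) for p in((232,222),(275,158),(460,248),(417,322))]
e=G[3]-G[0]; print(np.degrees(np.arctan2(e[1],e[0])),np.mean(G,0))
e=G[2]-G[1]; print(np.degrees(np.arctan2(e[1],e[0])))
G=[ray("side",*g(*p),118) for p in((313,82),(385,125),(275,125),(345,170))]
for i,j in((0,1),(2,3),(0,2)): e=G[j]-G[i]; print(np.degrees(np.arctan2(e[1],e[0])),np.linalg.norm(e))
print(state()["tcp_pos"])
E
```

```text
t: 12.18
tcp_pos: [585.9, -228.1, 285.8]
tcp_rot: [-2.178, 0.108, 2.166]
force: [-0.6, -0.0, -0.7]
grip_width: 24.2
[508.5 340.8   4. ] [np.float64(148.0), np.float64(126.0), np.float64(147.0), np.float64(127.0)]
95.33787041910804
[504.3 342.8   4. ] [np.float64(126.0), np.float64(148.0), np.float64(127.0), np.float64(147.0)]
95.23010235962703
foot [499.57757154 323.31736113  42.        ] [np.float64(31.0), np.float64(77.0), np.float64(32.0), np.float64(74.0)]
-4.080148546858957
-4.763727408010457
[494.83717652 324.70522436  42.        ] griptop [494.00427637 325.82182739 118.        ]
175.5754911849198 [495.07810372 325.00716649  42.        ]
177.3759601753711
171.89736521067988 28.990687102378587
170.57237410809023 28.48495297187885
78.86012279683239 19.069598514359544
[ 585.93164468 -228.06768906  285.84609835]
```

```bash
python3 - <<'E'
from h import *
go([497,324.3,200],84.7)
E
```

```text
shift [ 0.0844 -0.5412  0.1428] jaw -95.6 twist -0.0052
```

```bash
python3 -m inch '{"translation":[[0,-0.05,0.013],[0,-0.1,0.026],[0,-0.15,0.04],[0,-0.2,0.053],[0,-0.25,0.066],[0,-0.3,0.079],[0,-0.35,0.092],[0,-0.4,0.106]],"twist":[0,0,0,0,0,0,0,0]}' -1;python3 -m inch '{"translation":[[0,-0.05,0.013],[0.04,-0.1,0.026],[0.08,-0.1412,0.037],[0.08,-0.1412,0.037],[0.08,-0.1412,0.037]],"twist":[0,0,0,0,0]}' -1; python3 - <<'E'
from h import *
go([497,324.3,75],84.7)
im=crop("side",150,270,310,390,5,"s10.png")
E
```

```text
t: 13.18
tcp_pos: [516.9, 181.9, 281.4]
tcp_rot: [-2.17, 0.107, 2.174]
force: [0.9, -0.6, -1.0]
grip_width: 87.7
t: 13.8
tcp_pos: [494.8, 323.9, 202.0]
tcp_rot: [-2.171, 0.108, 2.173]
force: [0.4, -0.2, -0.1]
grip_width: 87.7
shift [ 0.127  -0.0008 -0.0023] jaw -95.6 twist -0.0053
```

View pics/s10.png

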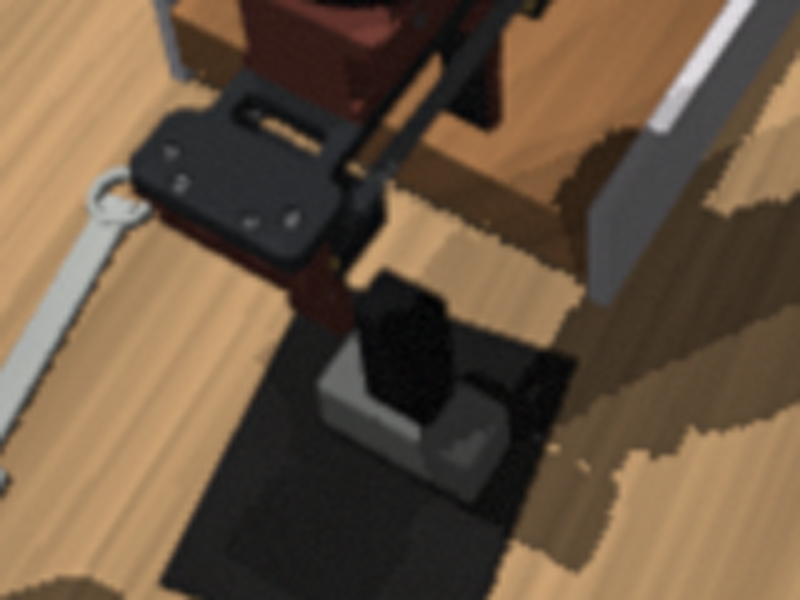

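```bash
python3 -m inch '{"translation":[[0.04,0,-0.002],[0.08,0,-0.002],[0.11,0,-0.002],[0.127,0,-0.002],[0.127,0,-0.002],[0.127,0,-0.002]],"twist":[-0.005,-0.005,-0.005,-0.005,-0.005,-0.005]}'; python3 -m inch '{"translation":[[0,0,0],[0,0,0],[0,0,0],[0,0,0],[0,0,0],[0,0,0],[0,0,0]],"twist":[0,0,0,0,0,0,0]}' 1 40;  python3 - <<'E'
from h import *
im=crop("side",150,270,310,390,5,"s11.png")
im=crop("top",110,180,250,285,5,"t11.png")
E
```

```text
t: 14.6
tcp_pos: [498.0, 324.9, 77.3]
tcp_rot: [-2.175, 0.1, 2.171]
force: [-0.2, 0.7, -0.7]
grip_width: 87.8
t: 15.48
tcp_pos: [496.9, 324.5, 75.8]
tcp_rot: [-2.174, 0.101, 2.174]
force: [0.1, 0.9, -1.0]
grip_width: 23.7
```

View pics/s11.png

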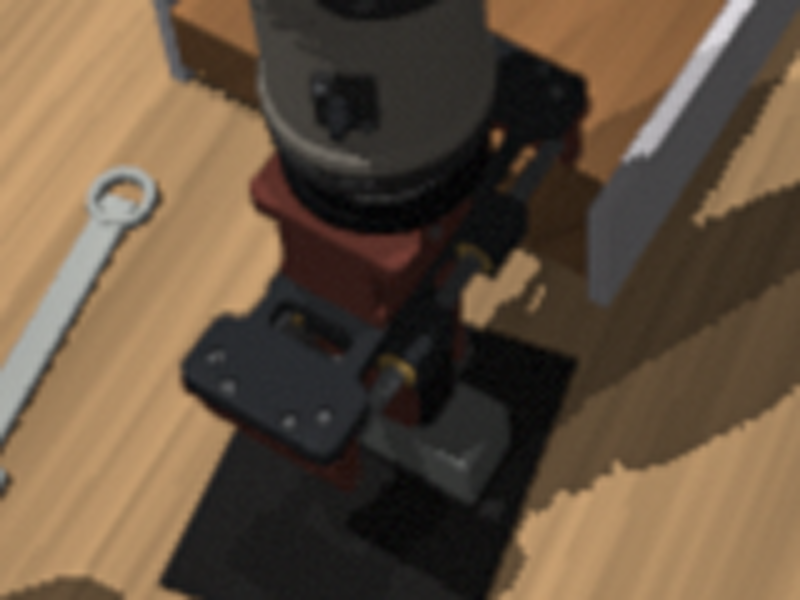

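View pics/t11.png

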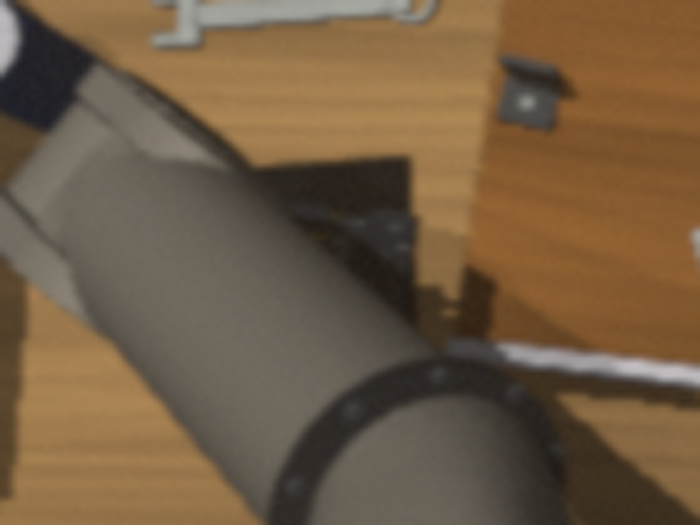

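```bash
python3 -m inch '{"translation":[[-0.01,0,0],[-0.04,0,0],[-0.08,0,0],[-0.125,0,0],[-0.125,0,0]],"twist":[0,0,0,0,0]}'; python3 - <<'E'
from h import *
s=state(); print(s["force"],s["grip_width"])
go([*s2w([68,168,0])[:2],200],84.4)
E
```

```text
t: 16.2
tcp_pos: [498.6, 326.1, 205.0]
tcp_rot: [-2.178, 0.096, 2.165]
force: [0.8, -0.1, -3.0]
grip_width: 23.9
[ 0.79738401 -0.11688096 -2.95614343] 23.904296534490676
shift [ 0.0049  0.2014 -0.1513] jaw -95.3 twist 0.0049
```

```bash
python3 -m inch '{"translation":[[0,0.04,-0.03],[0,0.08,-0.06],[0,0.12,-0.09],[0,0.16,-0.12],[0,0.2014,-0.1513],[0,0.2014,-0.1513],[0,0.2014,-0.1513]],"twist":[0.005,0.005,0.005,0.005,0.005,0.005,0.005]}'; python3 - <<'E'
from h import *
go([*s2w([68,168,0])[:2],134],84.4)
print(state()['tcp_pos'])
im=crop("side",190,170,340,290,5,"s12.png")
im=crop("top",190,155,350,285,5,"t12.png")
E
```

```text
t: 17.08
tcp_pos: [627.9, 110.1, 199.5]
tcp_rot: [-2.168, 0.106, 2.174]
force: [0.9, 0.4, -2.8]
grip_width: 23.6
shift [ 0.0655 -0.0017 -0.0027] jaw -95.6 twist -0.0002
[627.88187082 110.0877642  199.47203674]
```

View pics/s12.png

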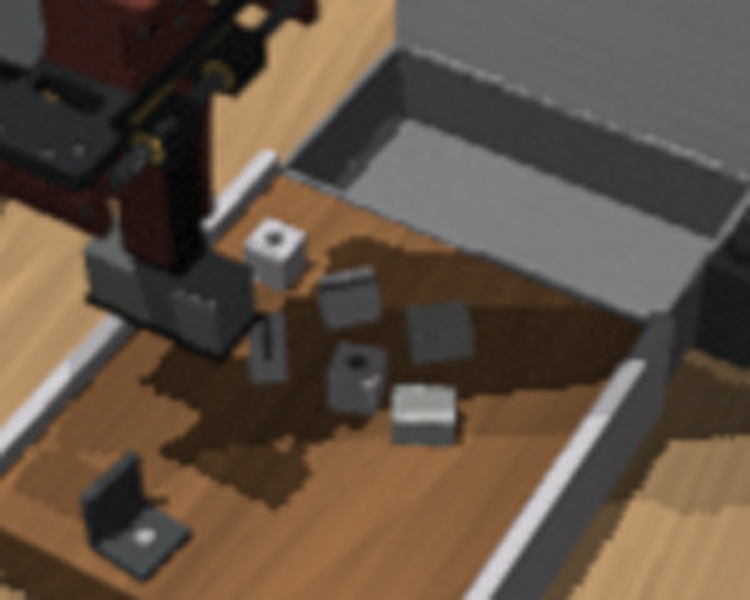

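View pics/t12.png

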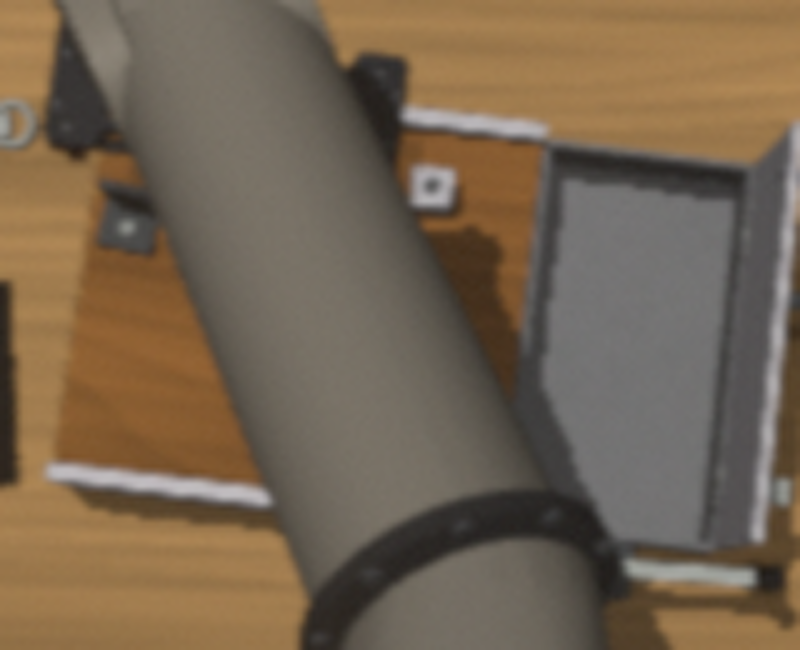

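```bash
python3 -m inch '{"translation":[[0.02,-0.0017,-0.001],[0.04,-0.0017,-0.001],[0.055,-0.0017,-0.001],[0.0645,-0.0017,-0.001],[0.0645,-0.0017,-0.001],[0.0645,-0.0017,-0.001]],"twist":[0,0,0,0,0,0]}'; python3 - <<'E'
from h import *
s=state();print(s['tcp_pos'],w2s(s['tcp_pos']),s["force"])
im=crop("side",190,170,340,290,5,"s13.png")
E
```

```text
t: 17.92
tcp_pos: [630.6, 111.7, 136.9]
tcp_rot: [-2.172, 0.106, 2.17]
force: [0.9, -0.3, -3.0]
grip_width: 24.0
[630.56491642 111.72722692 136.91059147] [ 67.97947932 168.16343846 136.91059147] [ 0.93571712 -0.3104721  -2.97339164]
```

View pics/s13.png

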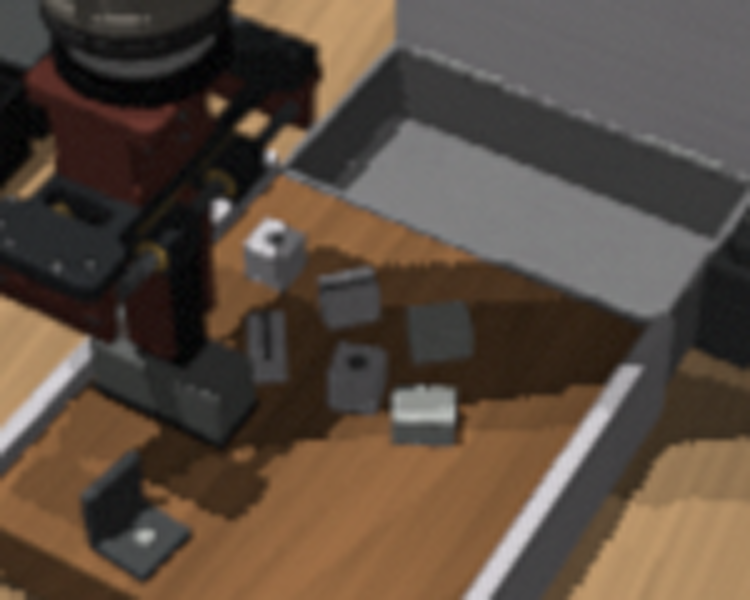

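```bash
python3 -m inch '{"translation":[[0.003,0,0],[0.003,0.015,0],[0.003,0.03,0],[0.003,0.045,0],[0.003,0.06,0],[0.003,0.075,0],[0.003,0.09,0]],"twist":[0,0,0,0,0,0,0]}'; python3 -m inch '{"translation":[[0,0.015,0],[0,0.03,0],[0,0.045,0],[0,0.06,0],[0,0.073,0],[0,0.073,0],[0,0.073,0]],"twist":[0,0,0,0,0,0,0]}'; python3 - <<'E'
from h import *
s=state();print(s['tcp_pos'],w2s(s['tcp_pos']),s["force"])
im=crop("side",190,150,340,270,5,"s14.png")
E
```

```text
t: 18.85
tcp_pos: [621.3, 21.0, 133.4]
tcp_rot: [-2.171, 0.106, 2.171]
force: [-0.1, 0.5, -2.7]
grip_width: 24.0
t: 19.73
tcp_pos: [614.2, -50.0, 133.4]
tcp_rot: [-2.171, 0.105, 2.171]
force: [1.0, -0.2, -1.8]
grip_width: 23.7
[614.22120083 -50.04737063 133.3811366 ] [ 67.50020009   5.5660592  133.3811366 ] [ 0.95464866 -0.18718862 -1.82422177]
```

View pics/s14.png

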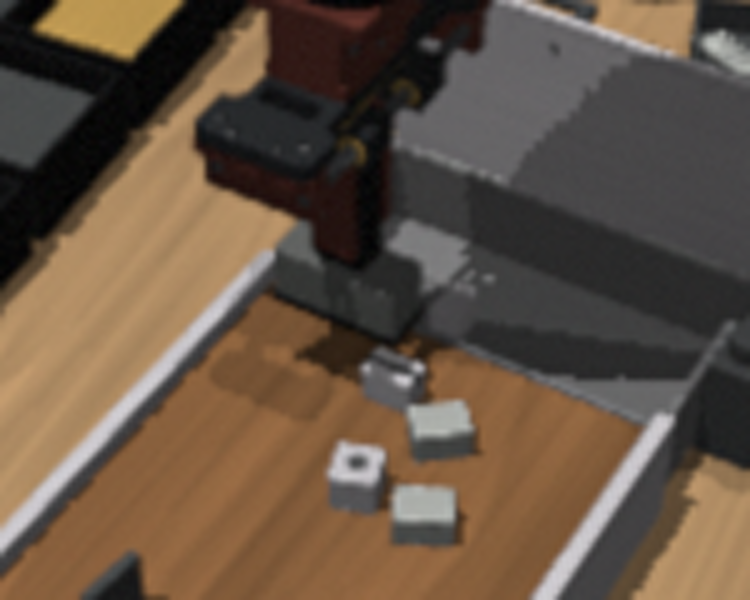

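```bash
python3 -m inch '{"translation":[[-0.04,-0.01,0],[-0.08,-0.02,0.0],[-0.08,-0.07,0.02],[-0.08,-0.12,0.05],[-0.08,-0.163,0.083],[-0.08,-0.163,0.083],[-0.08,-0.163,0.083]],"twist":[0,0,0,0,0,0,0]}'; python3 - <<'E'
from h import *
s=state();print(s['tcp_pos'],w2s(s['tcp_pos']),s["force"])
g=lambda u,v:(190+u/5,150+v/5)
for p,z in (((393,365),82),((440,415),80),((357,463),84),((424,500),80)): print(w2s(ray("side",*g(*p),z)).round(0))
im=crop("side",190,150,340,270,5,"s15.png")
im=crop("top",190,155,350,285,5,"t15.png")
go([*s2w([-15,168,0])[:2],133],84.4)
E
```

```text
t: 20.65
tcp_pos: [547.6, 119.8, 213.5]
tcp_rot: [-2.173, 0.106, 2.171]
force: [0.3, -0.1, -2.6]
grip_width: 23.7
[547.61928425 119.83156066 213.50712614] [-15.36113091 168.13501815 213.50712614] [ 0.34722779 -0.0500038  -2.64451457]
[11. 49. 82.]
[-26.  66.  80.]
[ -8. 117.  84.]
[-46. 118.  80.]
shift [ 0.0803 -0.0013  0.0003] jaw -95.7 twist -0.002
```

View pics/s15.png

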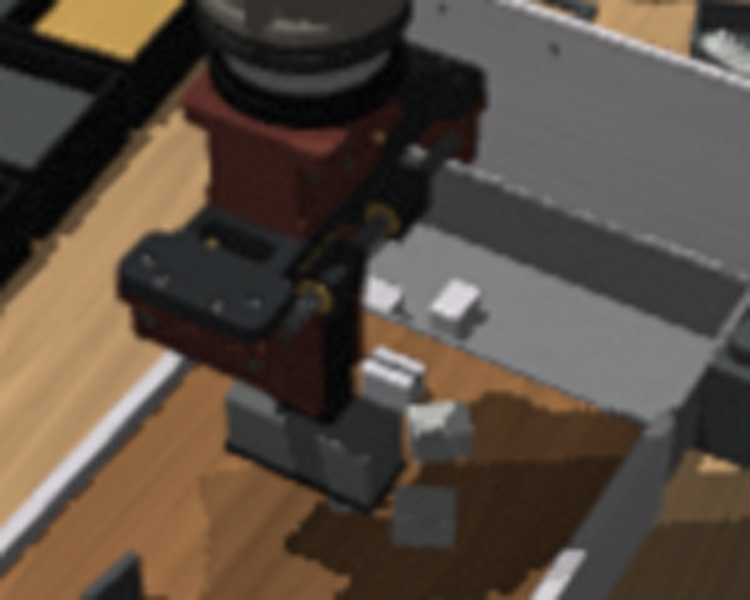

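View pics/t15.png

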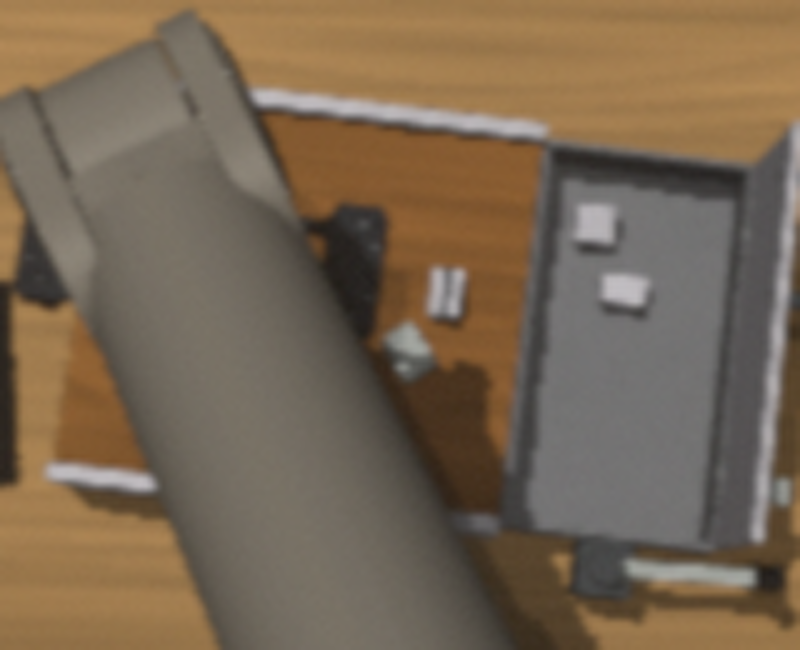

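```bash
python3 -m inch '{"translation":[[0.025,-0.001,0.003],[0.05,-0.001,0.003],[0.07,-0.001,0.003],[0.08,-0.001,0.003],[0.08,-0.001,0.003],[0.08,0.014,0.003],[0.08,0.029,0.003],[0.08,0.044,0.003]],"twist":[0,0,0,0,0,0,0,0]}'; python3 -m inch '{"translation":[[0,0.015,0],[0,0.03,0],[0,0.045,0],[0,0.06,0],[0,0.075,0],[0,0.09,0],[0,0.105,0],[0,0.119,0]],"twist":[0,0,0,0,0,0,0,0]}'; python3 -m inch '{"translation":[[0,0,0],[0,0,0]],"twist":[0,0]}'; python3 - <<'E'
from h import *
s=state();print(s['tcp_pos'],w2s(s['tcp_pos']),s["force"])
im=crop("side",190,150,340,270,5,"s16.png")
E
```

```text
t: 21.75
tcp_pos: [540.3, 74.5, 133.7]
tcp_rot: [-2.171, 0.108, 2.17]
force: [0.2, 0.7, -1.5]
grip_width: 24.1
t: 22.75
tcp_pos: [528.3, -43.6, 133.3]
tcp_rot: [-2.171, 0.107, 2.172]
force: [-0.5, -0.4, -3.5]
grip_width: 23.6
t: 23.0
tcp_pos: [528.7, -41.8, 133.4]
tcp_rot: [-2.171, 0.106, 2.171]
force: [0.4, 1.2, -2.9]
grip_width: 24.0
[528.66028748 -41.84198466 133.38510324] [-18.4530706    5.38300211 133.38510324] [ 0.432397    1.19599425 -2.9359533 ]
```

View pics/s16.png

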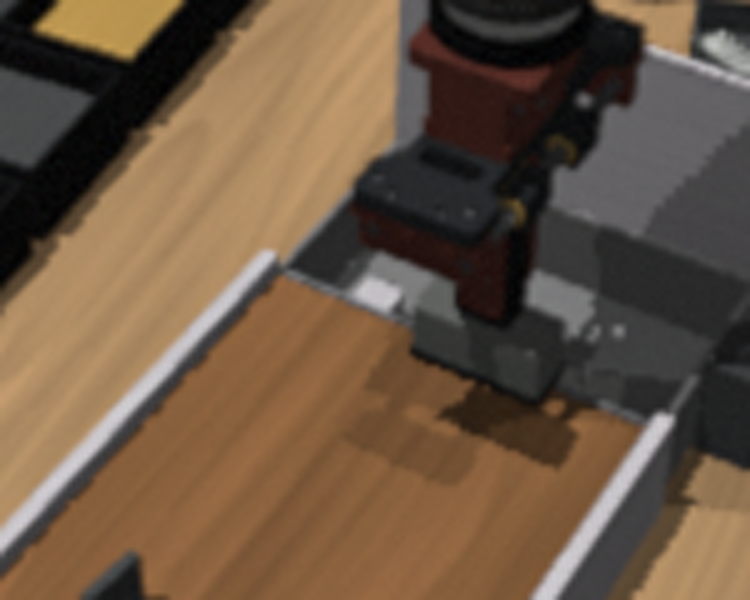

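```bash
python3 -m inch '{"translation":[[-0.04,-0.01,0],[-0.08,-0.03,0.0],[-0.08,-0.08,0.0],[-0.08,-0.13,0.0],[-0.08,-0.18,0.0],[-0.08,-0.23,0.0],[-0.08,-0.28,0.0],[-0.08,-0.33,0]],"twist":[0,0,0,0,0,0,0,0]}'; python3 - <<'E'
from h import *
im=crop("side",190,150,340,270,5,"s17.png")
im=crop("top",190,155,350,285,5,"t17.png")
go([506.5,341.8,150],84.4)
E
```

```text
t: 24.05
tcp_pos: [560.4, 288.5, 213.3]
tcp_rot: [-2.172, 0.105, 2.172]
force: [0.7, -0.9, -2.9]
grip_width: 23.8
shift [ 0.0639 -0.0419  0.0559] jaw -95.0 twist 0.0097
```

View pics/s17.png

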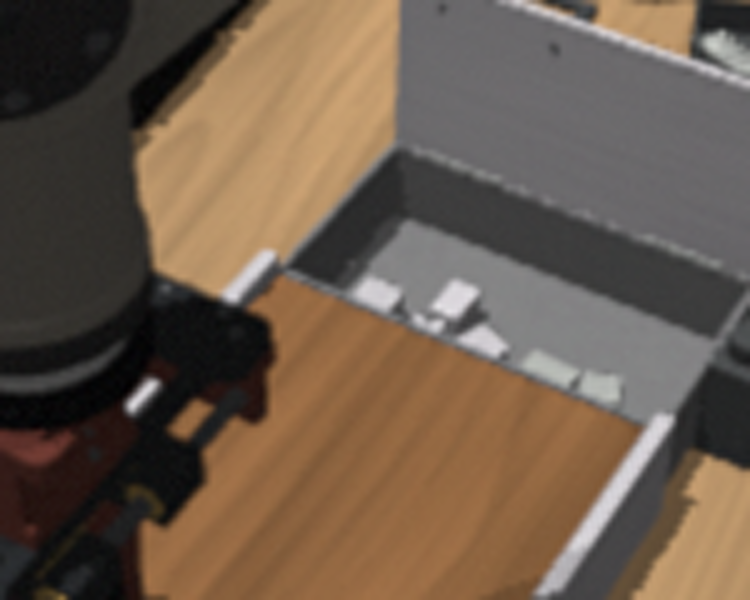

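View pics/t17.png

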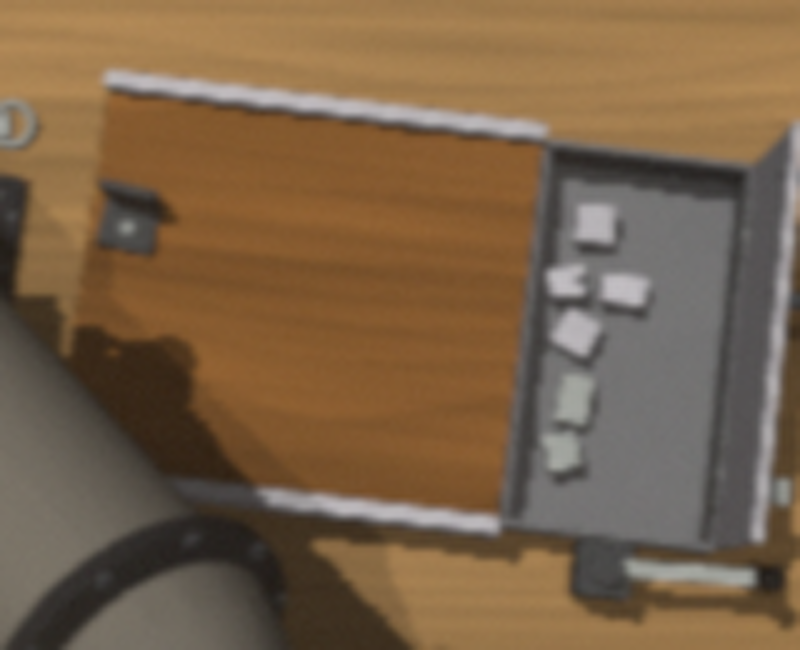

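```bash
python3 -m inch '{"translation":[[0.02,-0.022,0.03],[0.05,-0.042,0.056],[0.09,-0.042,0.056],[0.12,-0.042,0.056],[0.131,-0.042,0.056],[0.131,-0.042,0.056],[0.131,-0.042,0.056],[0.131,-0.042,0.056]],"twist":[0.005,0.005,0.005,0.005,0.005,0.005,0.005,0.005]}'; python3 - <<'E'
from h import *
print(state())
im=crop("side",150,270,310,390,5,"s18.png")
go([506.5,341.8,76],84.4)
E
```

```text
t: 25.15
tcp_pos: [509.9, 333.9, 83.7]
tcp_rot: [-2.17, 0.11, 2.166]
force: [0.0, -0.1, -3.4]
grip_width: 23.9
{'t': 25.15, 'joint_pos': array([-0.34982797,  0.59313139, -0.446401  ,  1.81662847,  0.3414682 ,
        0.80607826, -2.64213033]), 'joint_velocities': array([ 0.00063951,  0.00340445,  0.003651  ,  0.00364153,  0.00174512,
       -0.00212492, -0.00024791]), 'joint_efforts': array([-4.50363080e-02, -5.83173394e+01, -6.02398440e+00, -2.17385316e+01,
        5.44573925e-02, -5.52047475e-02,  2.78634652e-03]), 'tcp_pos': array([509.92443236, 333.92231027,  83.66952339]), 'tcp_rot': array([-2.16985929,  0.11029499,  2.16590561]), 'force': array([ 0.04961526, -0.14865065, -3.40486949]), 'torque': array([ 0.06464257, -0.02150866, -0.05948778]), 'grip_width': 23.92320147663475}
shift [ 0.0075 -0.0076  0.0041] jaw -95.9 twist -0.0053
```

View pics/s18.png

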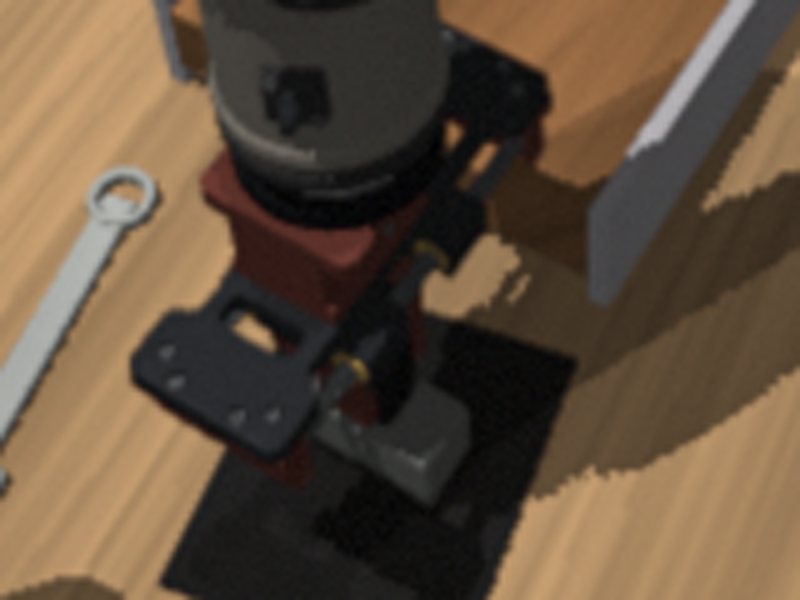

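```bash
python3 -m inch '{"translation":[[0.002,-0.007,0.004],[0.004,-0.007,0.004],[0.006,-0.007,0.004],[0.007,-0.007,0.004],[0.007,-0.007,0.004]],"twist":[0,0,0,0,0]}'; python3 -m inch '{"translation":[[0.001,0,0],[0.001,0,0]],"twist":[0,0]}'
```

```text
t: 25.82
tcp_pos: [505.8, 340.8, 75.7]
tcp_rot: [-2.169, 0.112, 2.169]
force: [-1.5, -0.8, 3.2]
grip_width: 23.5
t: 26.08
tcp_pos: [505.9, 340.7, 75.6]
tcp_rot: [-2.169, 0.112, 2.168]
force: [-3.5, -3.2, 11.7]
grip_width: 23.6
```

Contact felt; back off the last mm, release, and rise.

```bash
python3 -m inch '{"translation":[[-0.0015,0,0],[-0.0015,0,0]],"twist":[0,0]}';python3 -m inch '{"translation":[[0,0,0],[0,0,0],[0,0,0],[0,0,0],[0,0,0],[-0.03,0,0],[-0.08,0,0],[-0.13,0,0]],"twist":[0,0,0,0,0,0,0,0]}' -1; python3 -m inch '{"translation":[[-0.04,0.03,0.0],[-0.08,0.08,0],[-0.08,0.13,0],[-0.08,0.18,0],[-0.08,0.18,0]],"twist":[0,0,0,0,0]}'; python3 - <<'E'
from h import *
im=crop("side",150,270,310,390,5,"s19.png")
im=crop("top",110,180,250,285,5,"t19.png")
print(state()['tcp_pos'])
E
```

```text
t: 26.32
tcp_pos: [506.2, 340.7, 75.7]
tcp_rot: [-2.169, 0.112, 2.168]
force: [0.4, -0.2, -1.2]
grip_width: 24.1
t: 27.32
tcp_pos: [505.6, 340.7, 207.1]
tcp_rot: [-2.168, 0.112, 2.17]
force: [0.8, 0.4, 0.1]
grip_width: 87.7
t: 27.95
tcp_pos: [487.6, 157.3, 286.0]
tcp_rot: [-2.167, 0.121, 2.166]
force: [0.2, 0.3, 0.0]
grip_width: 87.6
[487.46548725 161.89929717 286.10692924]
```

View pics/s19.png

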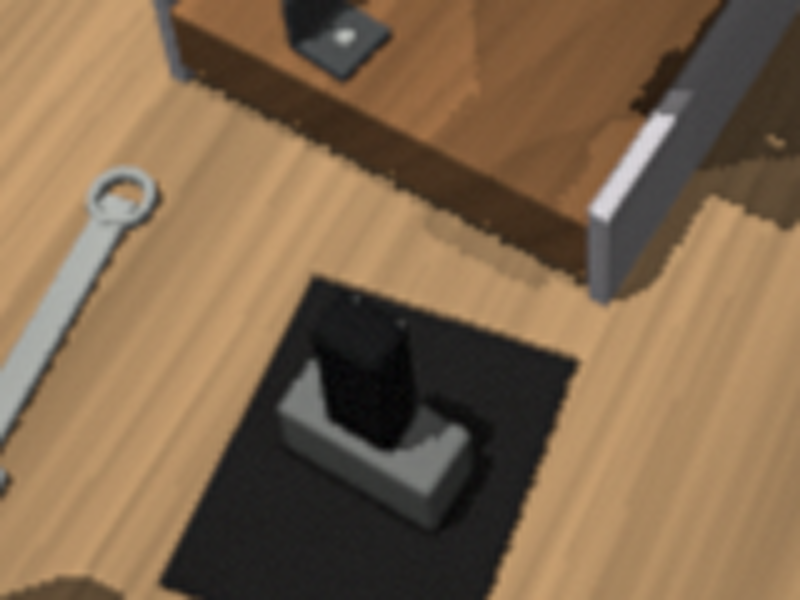

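View pics/t19.png

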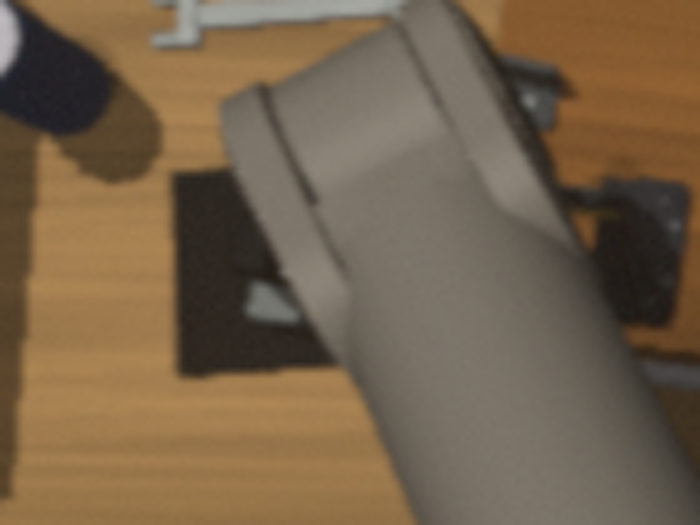

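```bash
python3 - <<'E'
from h import *
go([583.8,-230.2,285],84.4)
E
```

```text
shift [ 0.001   0.38   -0.1364] jaw -95.9 twist -0.0059
```

```bash
python3 -m inch '{"translation":[[0,0.05,-0.018],[0,0.1,-0.036],[0,0.15,-0.054],[0,0.2,-0.072],[0,0.25,-0.09],[0,0.3,-0.108],[0,0.35,-0.126],[0,0.38,-0.1364]],"twist":[-0.006,-0.006,-0.006,-0.006,-0.006,-0.006,-0.006,-0.006]}' 0.45; python3 -m inch '{"translation":[[0,0,0],[0,0,0],[0,0,0]],"twist":[0,0,0]}'; python3 - <<'E'
from h import *
go([583.8,-230.2,225],84.4)
im=crop("side",200,80,350,200,5,"s20.png")
im=crop("top",190,155,350,285,5,"t20.png")
E
```

```text
t: 29.05
tcp_pos: [585.5, -231.3, 285.3]
tcp_rot: [-2.172, 0.105, 2.172]
force: [-0.2, 0.6, -0.1]
grip_width: 24.2
t: 29.42
tcp_pos: [584.7, -227.9, 285.9]
tcp_rot: [-2.173, 0.101, 2.173]
force: [-0.3, -0.1, 0.2]
grip_width: 24.0
shift [0.0609 0.0024 0.0006] jaw -95.4 twist 0.0042
```

View pics/s20.png

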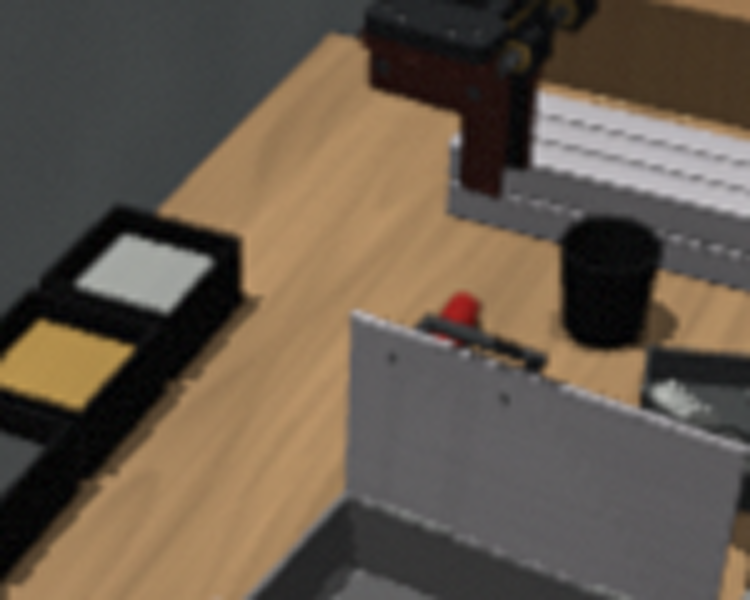

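View pics/t20.png

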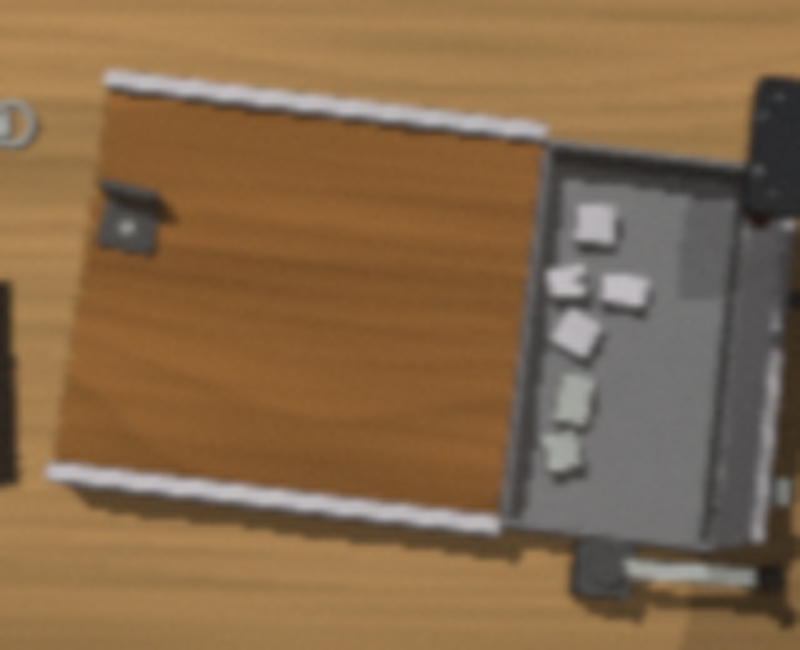

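```bash
python3 - <<'E'
from h import *
print(ray("side",200+484/5,80+340/5,164), ray("side",200+425/5,80+320/5,164), ray("side",200+543/5,80+360/5,164))
E
python3 -m inch '{"translation":[[0.03,0.002,0],[0.06,0.002,0.0],[0.09,0.002,0],[0.115,0.002,0],[0.123,0.002,0],[0.123,0.002,0]],"twist":[0,0,0,0,0,0]}'; python3 -m inch '{"translation":[[0,0,0],[0,0,0],[0,0,0],[0,0,0]],"twist":[0,0,0,0]}' 1 25
```

```text
[ 579.95834773 -227.59119229  164.        ] [ 617.40901258 -231.05000079  164.        ] [ 543.29802554 -224.205377    164.        ]
t: 30.28
tcp_pos: [584.1, -231.9, 163.1]
tcp_rot: [-2.172, 0.105, 2.172]
force: [0.4, 0.3, 0.7]
grip_width: 23.9
t: 30.78
tcp_pos: [584.6, -232.0, 163.5]
tcp_rot: [-2.174, 0.105, 2.17]
force: [0.7, 1.6, 2.2]
grip_width: 9.1
```

```bash
python3 -m inch '{"translation":[[-0.0041,-0.0106,0],[-0.0073,-0.0215,0],[-0.0093,-0.0328,0],[-0.0101,-0.0441,0],[-0.0099,-0.0555,0],[-0.0085,-0.0668,0],[-0.0059,-0.0779,0],[-0.0023,-0.0887,0]],"twist":[0,0,0,0,0,0,0,0]}'; python3 -m inch '{"translation":[[0.0047,-0.0104,0],[0.0104,-0.0203,0],[0.0171,-0.0294,0],[0.0246,-0.038,0],[0.0329,-0.0457,0],[0.042,-0.0526,0],[0.0517,-0.0585,0]],"twist":[0,0,0,0,0,0,0]}'; python3 - <<'E'
from h import *
s=state();print(w2s(s["tcp_pos"]),s["torque"])
im=crop("side",200,130,350,250,5,"s21.png")
E
```

```text
t: 31.78
tcp_pos: [593.7, -144.0, 167.7]
tcp_rot: [-2.176, 0.107, 2.169]
force: [-2.0, 0.9, 12.0]
grip_width: 9.3
t: 32.65
tcp_pos: [599.8, -83.0, 114.8]
tcp_rot: [-2.175, 0.101, 2.168]
force: [2.2, 6.3, 7.0]
grip_width: 9.2
[ 56.34263237 -28.6764581  114.82607544] [ 0.94365784 -0.18971713 -0.02451101]
```

View pics/s21.png

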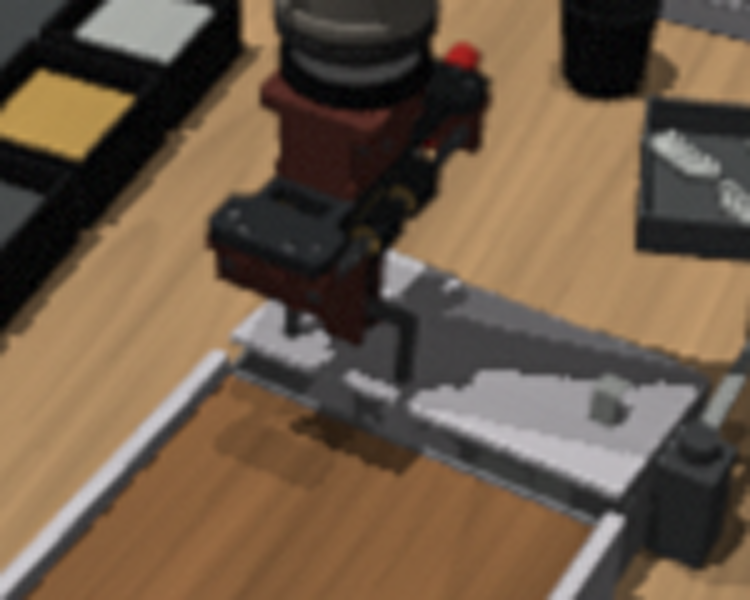

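```bash
python3 -m inch '{"translation":[[0.005,-0.0025,0],[0.0103,-0.0049,0],[0.0118,-0.005,0],[0.0118,-0.005,0]],"twist":[0,0,0,0]}'; python3 - <<'E'
from h import *
s=state();print(w2s(s["tcp_pos"]),s["force"])
E
```

```text
t: 33.2
tcp_pos: [600.4, -77.1, 102.8]
tcp_rot: [-2.175, 0.099, 2.168]
force: [2.6, 8.1, 2.7]
grip_width: 9.6
[ 56.37426705 -22.71482068 102.79089065] [2.55822302 8.14648454 2.66714203]
```

```bash
python3 -m inch '{"translation":[[0.001,-0.0005,0],[0.002,-0.001,0],[0.002,-0.001,0]],"twist":[0,0,0]}'; python3 -m inch '{"translation":[[0.001,0,0],[0.002,0,0],[0.002,0,0]],"twist":[0,0,0]}'
```

```text
t: 33.58
tcp_pos: [600.5, -76.3, 100.9]
tcp_rot: [-2.175, 0.099, 2.168]
force: [2.0, 7.2, 4.7]
grip_width: 9.0
t: 33.95
tcp_pos: [600.6, -75.9, 99.7]
tcp_rot: [-2.175, 0.099, 2.168]
force: [-0.2, 8.2, 11.0]
grip_width: 9.1
```

```bash
python3 -m inch '{"translation":[[0,0,0],[0,0,0],[0,0,0],[-0.03,0,0],[-0.05,0,0],[-0.05,0,0]],"twist":[0,0,0,0,0,0]}' 0.3;  python3 -m inch '{"translation":[[0,0,0],[0,0,0],[0,0,0],[0,0,0]],"twist":[0,0,0,0]}' 1 20; python3 - <<'E'
from h import *
s=state();print(s["force"],s["tcp_pos"])
im=crop("side",200,130,350,250,5,"s22.png")
go([600,-77,128])
E
```

```text
t: 34.7
tcp_pos: [599.6, -80.3, 148.9]
tcp_rot: [-2.175, 0.107, 2.169]
force: [-0.0, -0.4, -0.1]
grip_width: 31.1
t: 35.2
tcp_pos: [598.6, -79.7, 147.3]
tcp_rot: [-2.171, 0.105, 2.172]
force: [-0.4, -0.5, 0.4]
grip_width: 0.4
[-0.36310888 -0.47524077  0.39319254] [598.56328127 -79.70062871 147.26453668]
shift [ 0.0194 -0.0028 -0.0011] jaw -95.5
```

View pics/s22.png

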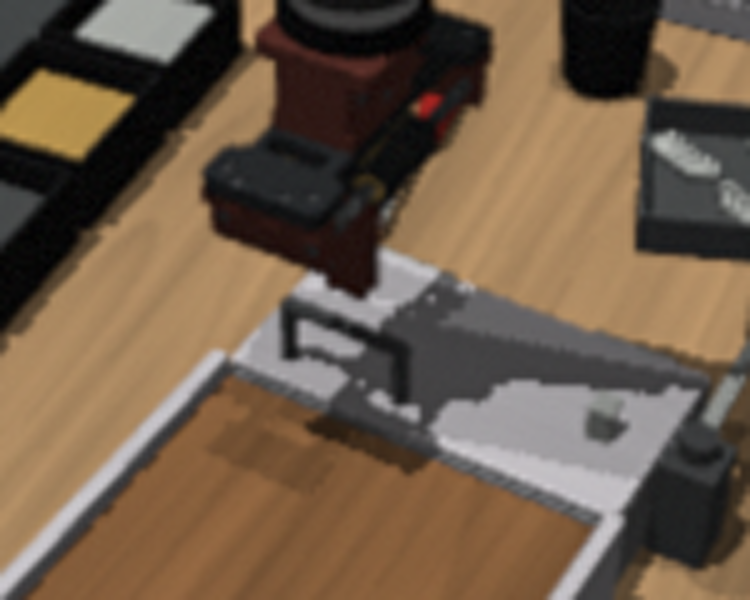

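```bash
python3 -m inch '{"translation":[[0.01,-0.003,-0.001],[0.018,-0.003,-0.001],[0.021,-0.003,-0.001],[0.023,-0.003,-0.001],[0.023,-0.003,-0.001]],"twist":[0,0,0,0,0]}';
```

```text
t: 35.88
tcp_pos: [599.5, -76.6, 126.1]
tcp_rot: [-2.171, 0.105, 2.173]
force: [-6.7, 1.2, 14.2]
grip_width: 0.6
```

```bash
python3 -m inch '{"translation":[[-0.03,0,0],[-0.06,0,0],[-0.06,0,0]],"twist":[0,0,0]}' -1; python3 - <<'E'
from h import *
go([395.6,-192.6,180],84.4)
E
```

```text
t: 36.25
tcp_pos: [601.6, -76.9, 186.9]
tcp_rot: [-2.177, 0.106, 2.167]
force: [0.5, -0.4, -0.6]
grip_width: 27.1
shift [0.006  0.1351 0.1939] jaw -95.6 twist 0.0008
```

```bash
python3 -m inch '{"translation":[[0,0.03,0.042],[0,0.06,0.084],[0,0.09,0.126],[0,0.12,0.168],[0,0.1351,0.192],[0,0.1351,0.192],[0,0.1351,0.192]],"twist":[0,0,0,0,0,0,0]}'; python3 - <<'E'
from h import *
go([395.6,-192.6,105],84.4)
im=crop("side",240,150,400,270,5,"s23.png")
im=crop("top",230,165,370,290,5,"t23.png")
E
```

```text
t: 37.12
tcp_pos: [396.6, -192.3, 184.3]
tcp_rot: [-2.172, 0.104, 2.172]
force: [0.2, -0.1, 0.1]
grip_width: 87.8
shift [0.0793 0.0005 0.001 ] jaw -95.5 twist 0.0015
```

View pics/s23.png

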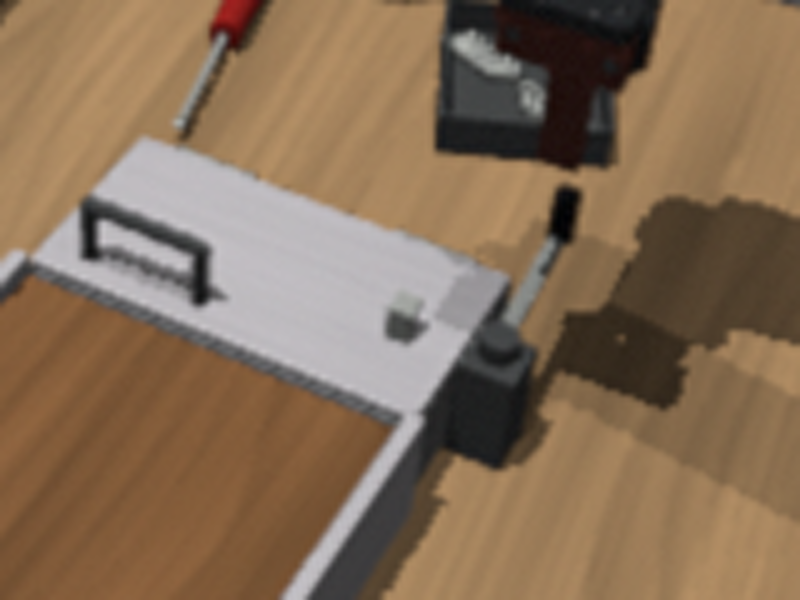

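View pics/t23.png

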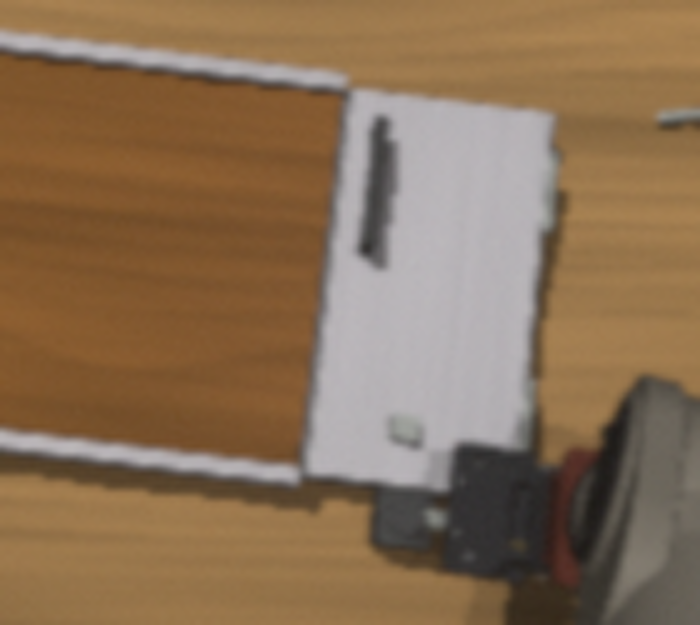

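```bash
python3 -m inch '{"translation":[[0.03,0,0.001],[0.06,0,0.001],[0.079,0,0.001],[0.079,0,0.001]],"twist":[0,0,0,0]}' -0.2; python3 -m inch '{"translation":[[0,0,0],[0,0,0],[0,0,0],[0,0,0],[0,0,0]],"twist":[0,0,0,0,0]}' 1 20; python3 - <<'E'
from h import *
s=state();p=w2s(s["tcp_pos"]);print(p,s["force"],np.arctan2(-(p[1]+64.),p[0]+137))
E
```

```text
t: 37.72
tcp_pos: [394.7, -191.6, 104.4]
tcp_rot: [-2.169, 0.102, 2.175]
force: [0.4, -0.3, -0.1]
grip_width: 53.3
t: 38.35
tcp_pos: [395.1, -192.6, 105.9]
tcp_rot: [-2.172, 0.105, 2.171]
force: [0.2, 1.2, 3.0]
grip_width: 15.2
[-136.70731698 -157.67850089  105.92788121] [0.17518705 1.20724777 3.02591877] 1.5676720019856882
```

```bash
python3 -m inch '{"translation":[[0,-0.0014,-0.0141],[0,-0.0035,-0.0234],[0,-0.0065,-0.0324],[0,-0.0103,-0.0411],[0,-0.0151,-0.0493],[0,-0.0206,-0.0571],[0,-0.0269,-0.0642],[0,-0.0338,-0.0707]],"twist":[0,0,0,0,0,0,0,0]}'; python3 -m inch '{"translation":[[0,-0.0076,-0.0057],[0,-0.0157,-0.0107],[0,-0.0242,-0.0148],[0,-0.0331,-0.0181],[0,-0.0423,-0.0204],[0,-0.0517,-0.0218],[0,-0.0612,-0.0223],[0,-0.0612,-0.0223]],"twist":[0,0,0,0,0,0,0,0]}'; python3 - <<'E'
from h import *
s=state();p=w2s(s["tcp_pos"]);print(p,s["force"])
im=crop("side",220,150,370,270,5,"s24.png")
E
```

```text
t: 39.35
tcp_pos: [470.3, -168.0, 106.1]
tcp_rot: [-2.176, 0.109, 2.169]
force: [3.0, -8.0, -1.7]
grip_width: 15.4
t: 40.35
tcp_pos: [497.8, -107.5, 106.1]
tcp_rot: [-2.175, 0.107, 2.17]
force: [3.7, -4.1, 2.6]
grip_width: 15.3
[-42.79681022 -62.96298191 106.08585047] [ 3.71850049 -4.12170986  2.55835991]
```

View pics/s24.png

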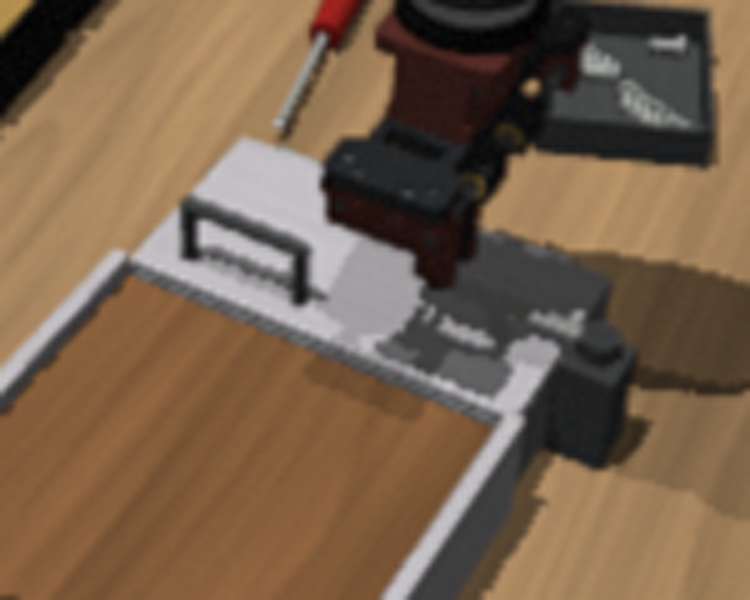

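Now at the starting position; push a few mm further to seat it firmly.

```bash
python3 -m inch '{"translation":[[0,-0.001,0],[0,-0.002,0],[0,-0.003,0],[0,-0.003,0]],"twist":[0,0,0,0]}'; python3 -m inch '{"translation":[[0,-0.002,0],[0,-0.003,0],[0,-0.003,0]],"twist":[0,0,0]}'
```

```text
t: 40.9
tcp_pos: [497.8, -107.2, 106.1]
tcp_rot: [-2.174, 0.112, 2.169]
force: [3.5, -12.3, 1.2]
grip_width: 15.8
t: 41.28
tcp_pos: [497.8, -107.0, 106.1]
tcp_rot: [-2.174, 0.117, 2.17]
force: [2.0, -19.4, 0.5]
grip_width: 15.4
```

```bash
python3 -m inch '{"translation":[[0,0.004,0],[0,0.004,0]],"twist":[0,0]}'; python3 -m inch '{"translation":[[0,0,0],[0,0,0],[0,0,0],[0,0,0],[0,0,0],[-0.04,0,0],[-0.08,0,0],[-0.12,0,0]],"twist":[0,0,0,0,0,0,0,0]}' -0.2;  python3 -m inch '{"translation":[[0,0.05,0.03],[0,0.1,0.06],[0,0.15,0.08],[0,0.2,0.08],[0,0.25,0.08],[0,0.3,0.05],[0,0.3,0.05]],"twist":[0,0,0,0,0,0,0]}';python3 - <<'E'
from h import *
s=state();print(s["tcp_pos"],s["force"])
im=crop("side",220,150,370,270,5,"s25.png"); cv2.imwrite("pics/s25f.png",im)
im=crop("top",110,155,350,285,3.3,"t25.png"); cv2.imwrite("pics/t25f.png",im)
E
```

```text
t: 41.52
tcp_pos: [497.8, -107.3, 106.1]
tcp_rot: [-2.174, 0.11, 2.169]
force: [3.1, -9.2, 0.7]
grip_width: 15.6
t: 42.52
tcp_pos: [496.6, -105.0, 226.9]
tcp_rot: [-2.172, 0.105, 2.172]
force: [0.8, 0.4, 0.7]
grip_width: 52.8
t: 43.4
tcp_pos: [418.2, -402.4, 225.1]
tcp_rot: [-2.17, 0.111, 2.17]
force: [-0.2, 1.2, 0.9]
grip_width: 53.0
[ 418.22249031 -402.38998659  225.10108951] [-0.24929989  1.15634183  0.85634151]
```

View pics/s25.png

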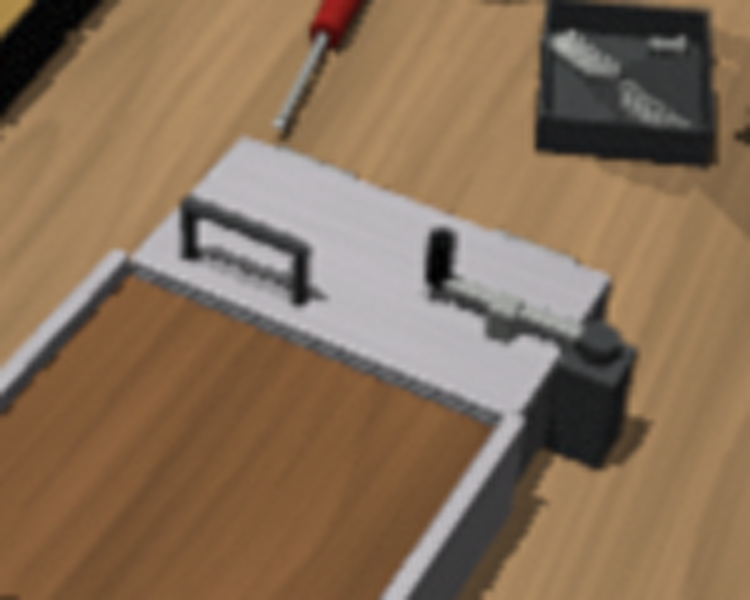

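View pics/t25.png

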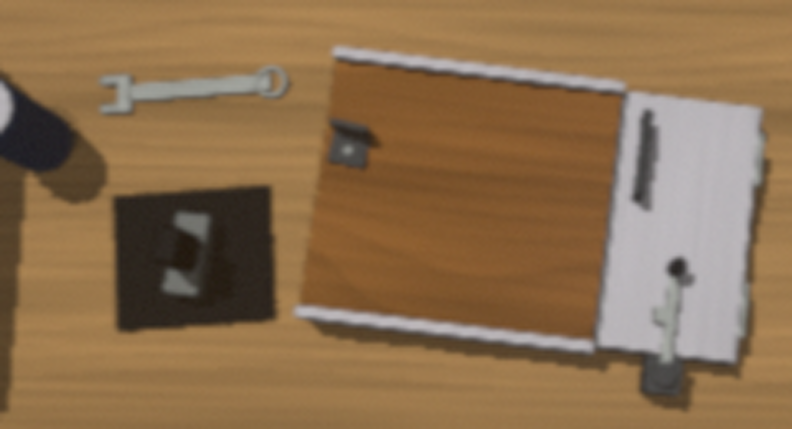

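View pics/s25f.png

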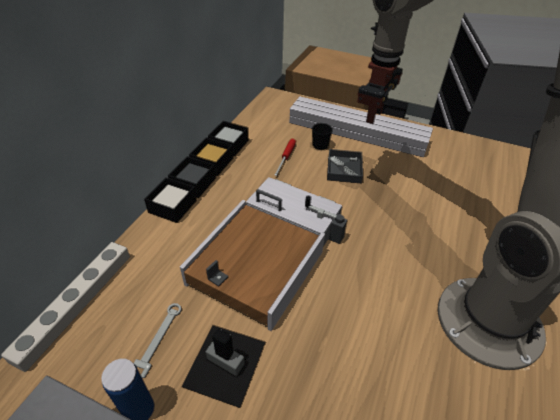

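```bash
python3 - <<'E'
from h import *
for n,a,b in(("side","pics/side0.png","pics/s25f.png"),("top","pics/top0.png","pics/t25f.png")):
    d=cv2.absdiff(cv2.imread(a),cv2.imread(b)).max(2)
    r=d[170:245,245:350] if n=="side" else d[180:275,293:345]
    print(n,"lid/hook region max diff",r.max(),(r>40).sum())
f=lambda u,v:(110+u/3.3,155+v/3.3)
print("knob",w2s(ray("top",*f(678,267),110)))
F=[ray("top",*f(*p),42) for p in((176,211),(211,213),(196,297),(162,292))]; print("foot",np.mean(F,0))
print(state()["grip_width"])
E
python3 -c "
from cell import sign_off; print(sign_off())"
```

```text
side lid/hook region max diff 133 463
top lid/hook region max diff 32 0
knob [-41.62964767 -63.43908159 110.        ]
foot [508.78095771 339.53771191  42.        ]
52.84320895485984
the job is handed in; nothing more can be done
None
```

The job is done and handed in at about 43 s of the 210 s allowed. The sign-off gives no verdict, so what follows is what I could measure myself.

**What I did**
- I swung the hook clear to about 1.55 rad and raised the lid by its handle to about 1.6 rad.
- Two sweeps with the sweeper pushed all six off-cuts present into the box, and I saw no finger contact with any of them.
- I stood the sweeper back on the mat, closed the lid and pressed it down on the handle. Then I swung the hook home.

**Last checks**
- **Off-cuts:** all six were visible in the box before I shut the lid, and the board held only the bracket.
- **Lid:** pressing with 14 N on the handle did not move it any further, and it looks as it did at the start.
- **Hook:** it took 19 N without moving. The knob measures (-41.6, -63.4) mm in the station frame, against about (-42, -64.5) at the start.
- **Picture comparison:** the top view of the lid and hook matches the start picture with no pixel clearly different. The side view does not: 463 pixels differ. I took this to be the board emptied of off-cuts, which falls inside that comparison window, and did not check it further.
- **Sweeper:** it stands upright and released at about (509, 340) mm, within about 4 mm of the mat's centre.
- **Bystanders:** the bracket, screwdriver, wrench, can and cup look unmoved in the pictures; I did not measure their positions at the end.

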